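# Pin the toy wagon's wheels and load it

### The arm

A 6-joint arm with a two-finger parallel gripper is mounted at the origin on the work surface. World frame = base frame: x ahead of the robot, y to its left, z up, the work surface at z = 0. Lengths are in m, angles in rad, forces in N, time in s.
With the tool pointing down it reaches from about 0.25 to 0.725 m from the base axis. Payload 4 kg.
Tool frame: the origin (TCP) lies midway between the tips of the shut fingers; the grasp point (between the pads) lies 19 mm behind it; z points along the fingers, y is the line along which they close (so a half turn about z gives the same grasp; the last joint's range is limited). The gripper opens to 85 mm and grips with 20 to 120 N. Pads are 22 mm wide; open, the fingers measure 114 mm over their backs; the gripper's body (76 mm by 85 mm) begins 54 mm behind the grasp point. The pads swing forward as they close: fully open they stand 13 mm farther back than shut.
Start: joints at [-1.34, 0.241, 0.005, 1.335, 0, 1.571], TCP at [0.114, -0.487, 0.231] pointing down, gripper open.
Joint ranges: [-2.72, 2.72], [-1.05, 1.87], [-1.09, 1.28], [-1.99, 2.15], [-1.42, 1.44], [-3.14, 3.14]. Speed limits (rad/s): [2.79, 2.79, 3.14, 3.14, 3.14, 3.14].

### API

Orientations are given as a unit quaternion [x, y, z, w].
In Python, from workcell import bot gives the robot as it stands.
- The arm moves only by the tool play_rows, never from a script. Its argument "moves" is a list of rows, each a list of 3 entries, a list of its own where there are three numbers: the opening, from -1 (shut) to 1 (fully open), then the shift along the tool's x, y, z in cm, then the turn, a rotation vector about the tool's x, y, z in rad. A call has 1 to 12 rows; each row shifts and turns the commanded pose from where the row before left it, along the tool's axes as they then stand; what a row does not reach is not made up. A row lasts 1/12 s, in which the tool goes at most 41.7 mm and 7.16 degrees, less where a joint would pass 70% of its speed; a pose out of reach is approached as far as the arm can. A call is refused whole if a number of a shift passes 4.17 or a number of a turn 0.125, either way. A call with a gripper value outside its range is refused whole. The fingers move at their own pace and stop on an object; the grip force is fixed at half the most. Time passes only in rows, so rows that do not move let the fingers close. It gives the time, the measured TCP pose, the force and the opening at its end, in the units of the state.
- bot.get_obs(): the state, without advancing time (a new reading comes with each control period).
- bot.camera(name): name is "scene" or "top" or "wrist"; returns (picture, depth): 384x512x3 uint8, red, green, blue; 384x512 float32, m along the optical axis (not along the pixel's ray), 0 where there is no reading.
- bot.camera_info(name): a dict with "K" (3x3 intrinsics, pixels), "world_from_camera" (4x4, takes a point from camera to world coordinates); the wrist camera has in their place "T_tool_cam" (4x4, takes a point from camera to tool coordinates, whose origin is the TCP and whose axes are the flange's). Camera axes: x right, y up, looking along -z (the intrinsics and any distortion apply to the point x, -y, -z); pixel columns grow to the right and rows downward; lengths in m; the calibration is good to about 2 mm. A picture is of the moment at which its call begins: read the wrist's pose just before it. camera_info takes no time and is no camera call.
- bot.job_done(): hands the job in, once; it reports no verdict.
The state is a dict: "clock": time; "joint_pos": joint angles; "joint_vel": joint speeds; "tau": joint torques, N m; "eef_pos": TCP position; "tool_rot": TCP orientation; "ft_force": force on the tool from outside, world axes, zero at the start; "ft_torque": the same for the moment, N m; "grip_width": finger opening in m.
Only numpy, scipy, OpenCV 4.12 (cv2) and the standard library are available. Lean on these libraries where they do the work, as an engineer would, in place of code of your own. Each camera call takes 0.05 s, during which the arm holds its last target. There are 200 camera calls.

### The job

Secure every wheel that is on the toy wagon: lift a spring clip straight up out of the black rack and push its leg down through the hole in that wheel's axle end until the clip snaps fully home with its head on the axle; leave bare axle ends without a clip. When all the wheels are secured, stand both wooden blocks (one plain, one yellow) upright in the wagon's bed, on its floor, and leave the dowel, glue jar and slat where they are.

Things in the scene. Friction and masses are not known exactly. Their poses are not given: they have to be found in the camera images.
- wagon: toy wagon, red-sided plywood bed, fixed on a trestle; origin at table height under its centre, x along it, z up. Three 16 mm square aluminium axles lie along y at x = 80, 0, -80 mm, centre 75 mm up; each of the six ends (y = +-95 mm) carries a blue wheel or is bare and has a vertical 9 x 9 mm cross hole right through it at y = +-84 mm (axle top face 83 mm up). The bed's sides are at y = +-42 mm
- bed (a point): centre of the bed's inner floor, 97 mm above the table, axes as the wagon. Inside: 208 mm (x) by 72 mm (y); sides 6 mm thick rise 31 mm above the floor
- wheel1_hole (a point): only when wheel 1 is there (None when that axle end is bare): a point of the wheel that lies at the centre of its axle end's cross hole, at x = 80, y = 84 mm of the wagon. The wheel (blue, yellow disc, 64 mm across) sits loosely on its square axle with 2 to 3 mm of end play; its outer face is 24 mm and the end of its 25 mm square hub 10 mm inward of this point
- wheel2_hole (a point): only when wheel 2 is there (None when that axle end is bare): a point of the wheel that lies at the centre of its axle end's cross hole, at x = 0, y = 84 mm of the wagon. The wheel (blue, yellow disc, 64 mm across) sits loosely on its square axle with 2 to 3 mm of end play; its outer face is 24 mm and the end of its 25 mm square hub 10 mm inward of this point
- wheel3_hole (a point): only when wheel 3 is there (None when that axle end is bare): a point of the wheel that lies at the centre of its axle end's cross hole, at x = -80, y = 84 mm of the wagon. The wheel (blue, yellow disc, 64 mm across) sits loosely on its square axle with 2 to 3 mm of end play; its outer face is 24 mm and the end of its 25 mm square hub 10 mm inward of this point
- wheel4_hole (a point): only when wheel 4 is there (None when that axle end is bare): a point of the wheel that lies at the centre of its axle end's cross hole, at x = 80, y = -84 mm of the wagon. The wheel (blue, yellow disc, 64 mm across) sits loosely on its square axle with 2 to 3 mm of end play; its outer face is 24 mm and the end of its 25 mm square hub 10 mm inward of this point
- wheel5_hole (a point): only when wheel 5 is there (None when that axle end is bare): a point of the wheel that lies at the centre of its axle end's cross hole, at x = 0, y = -84 mm of the wagon. The wheel (blue, yellow disc, 64 mm across) sits loosely on its square axle with 2 to 3 mm of end play; its outer face is 24 mm and the end of its 25 mm square hub 10 mm inward of this point
- wheel6_hole (a point): only when wheel 6 is there (None when that axle end is bare): a point of the wheel that lies at the centre of its axle end's cross hole, at x = -80, y = -84 mm of the wagon. The wheel (blue, yellow disc, 64 mm across) sits loosely on its square axle with 2 to 3 mm of end play; its outer face is 24 mm and the end of its 25 mm square hub 10 mm inward of this point
- rack: black block 220 x 60 x 62 mm high, fixed, origin under its centre, x along the row. Six slots 55 mm deep, 8 mm along x by 20 mm along y, at x = -90, -54, -18, 18, 54, 90 mm, each with a spring clip standing in it, its head on the rack's top (origin 53.5 mm above the table), leg down, the arm towards the rack's +y
- clip1: spring clip (R-shaped cotter), 5 mm wire, orange grip head; all six are alike. z up along the straight leg; origin on the leg, in the hole's centre when home. Leg tip 39.5 mm below the origin. Head: 22 mm along x (-6 to +16), 14 mm along y, 8.5 to 48 mm above the origin; home, its underside sits on the axle's top. Grip the head along its x: its y sides face the wheel or next clip. 47 g
- clip2: spring clip like clip1. The spring arm of each clip hangs beside the leg, 12 mm off on the clip's +x side, bends in to 6.5 mm off at 14.5 mm below the origin and flares out to 12.5 mm at 28 mm below. It must go down outside the axle, so clip x lies along the wagon's x, either way round. The push takes 5 to 10 N, then the bend snaps under the axle
- clip3: spring clip, same make as clip1 and clip2, which see
- clip4: spring clip, same make as clip1 and clip2, which see
- clip5: spring clip, same make as clip1 and clip2, which see
- clip6: spring clip, same make as clip1 and clip2, which see
- block1: plain beech wooden building block 30 (x) x 50 (y) x 40 mm high, part of the wagon's load, standing on the table; origin under its centre. 35 to 70 g
- block2: yellow wooden building block 30 (x) x 50 (y) x 40 mm high, part of the wagon's load, standing on the table; origin under its centre. 35 to 70 g
- dowel: bystander: upright dowel piece, 26 mm thick, 75 mm high, origin under its centre
- glue: bystander: white glue jar, 48 mm thick, 85 mm high, origin under its centre
- slat: bystander: plywood slat 25 x 100 x 8 mm lying flat, origin under its centre
Things that resemble listed ones, but are neither listed nor needed, are in the scene too. Leave any red look-alike of the part that bears wheel5_hole alone.

How it is judged:
On the way, in this order (a step that is already met when the one before it is completed fails the run):
1. every wheel that is there has a clip snapped home in its axle end (((z of clip1 in the frame of wheel1_hole between -0.0045 and 0.0045 m and horizontal distance between clip1 and wheel1_hole below 0.009 m and angle between the z axis of clip1 and the z axis of wagon, either way round below 0.14 rad) or (z of clip2 in the frame of wheel1_hole between -0.0045 and 0.0045 m and horizontal distance between clip2 and wheel1_hole below 0.009 m and angle between the z axis of clip2 and the z axis of wagon, either way round below 0.14 rad) or (z of clip3 in the frame of wheel1_hole between -0.0045 and 0.0045 m and horizontal distance between clip3 and wheel1_hole below 0.009 m and angle between the z axis of clip3 and the z axis of wagon, either way round below 0.14 rad) or (z of clip4 in the frame of wheel1_hole between -0.0045 and 0.0045 m and horizontal distance between clip4 and wheel1_hole below 0.009 m and angle between the z axis of clip4 and the z axis of wagon, either way round below 0.14 rad) or (z of clip5 in the frame of wheel1_hole between -0.0045 and 0.0045 m and horizontal distance between clip5 and wheel1_hole below 0.009 m and angle between the z axis of clip5 and the z axis of wagon, either way round below 0.14 rad) or (z of clip6 in the frame of wheel1_hole between -0.0045 and 0.0045 m and horizontal distance between clip6 and wheel1_hole below 0.009 m and angle between the z axis of clip6 and the z axis of wagon, either way round below 0.14 rad)) and ((z of clip1 in the frame of wheel2_hole between -0.0045 and 0.0045 m and horizontal distance between clip1 and wheel2_hole below 0.009 m and angle between the z axis of clip1 and the z axis of wagon, either way round below 0.14 rad) or (z of clip2 in the frame of wheel2_hole between -0.0045 and 0.0045 m and horizontal distance between clip2 and wheel2_hole below 0.009 m and angle between the z axis of clip2 and the z axis of wagon, either way round below 0.14 rad) or (z of clip3 in the frame of wheel2_hole between -0.0045 and 0.0045 m and horizontal distance between clip3 and wheel2_hole below 0.009 m and angle between the z axis of clip3 and the z axis of wagon, either way round below 0.14 rad) or (z of clip4 in the frame of wheel2_hole between -0.0045 and 0.0045 m and horizontal distance between clip4 and wheel2_hole below 0.009 m and angle between the z axis of clip4 and the z axis of wagon, either way round below 0.14 rad) or (z of clip5 in the frame of wheel2_hole between -0.0045 and 0.0045 m and horizontal distance between clip5 and wheel2_hole below 0.009 m and angle between the z axis of clip5 and the z axis of wagon, either way round below 0.14 rad) or (z of clip6 in the frame of wheel2_hole between -0.0045 and 0.0045 m and horizontal distance between clip6 and wheel2_hole below 0.009 m and angle between the z axis of clip6 and the z axis of wagon, either way round below 0.14 rad)) and ((z of clip1 in the frame of wheel3_hole between -0.0045 and 0.0045 m and horizontal distance between clip1 and wheel3_hole below 0.009 m and angle between the z axis of clip1 and the z axis of wagon, either way round below 0.14 rad) or (z of clip2 in the frame of wheel3_hole between -0.0045 and 0.0045 m and horizontal distance between clip2 and wheel3_hole below 0.009 m and angle between the z axis of clip2 and the z axis of wagon, either way round below 0.14 rad) or (z of clip3 in the frame of wheel3_hole between -0.0045 and 0.0045 m and horizontal distance between clip3 and wheel3_hole below 0.009 m and angle between the z axis of clip3 and the z axis of wagon, either way round below 0.14 rad) or (z of clip4 in the frame of wheel3_hole between -0.0045 and 0.0045 m and horizontal distance between clip4 and wheel3_hole below 0.009 m and angle between the z axis of clip4 and the z axis of wagon, either way round below 0.14 rad) or (z of clip5 in the frame of wheel3_hole between -0.0045 and 0.0045 m and horizontal distance between clip5 and wheel3_hole below 0.009 m and angle between the z axis of clip5 and the z axis of wagon, either way round below 0.14 rad) or (z of clip6 in the frame of wheel3_hole between -0.0045 and 0.0045 m and horizontal distance between clip6 and wheel3_hole below 0.009 m and angle between the z axis of clip6 and the z axis of wagon, either way round below 0.14 rad)) and ((z of clip1 in the frame of wheel4_hole between -0.0045 and 0.0045 m and horizontal distance between clip1 and wheel4_hole below 0.009 m and angle between the z axis of clip1 and the z axis of wagon, either way round below 0.14 rad) or (z of clip2 in the frame of wheel4_hole between -0.0045 and 0.0045 m and horizontal distance between clip2 and wheel4_hole below 0.009 m and angle between the z axis of clip2 and the z axis of wagon, either way round below 0.14 rad) or (z of clip3 in the frame of wheel4_hole between -0.0045 and 0.0045 m and horizontal distance between clip3 and wheel4_hole below 0.009 m and angle between the z axis of clip3 and the z axis of wagon, either way round below 0.14 rad) or (z of clip4 in the frame of wheel4_hole between -0.0045 and 0.0045 m and horizontal distance between clip4 and wheel4_hole below 0.009 m and angle between the z axis of clip4 and the z axis of wagon, either way round below 0.14 rad) or (z of clip5 in the frame of wheel4_hole between -0.0045 and 0.0045 m and horizontal distance between clip5 and wheel4_hole below 0.009 m and angle between the z axis of clip5 and the z axis of wagon, either way round below 0.14 rad) or (z of clip6 in the frame of wheel4_hole between -0.0045 and 0.0045 m and horizontal distance between clip6 and wheel4_hole below 0.009 m and angle between the z axis of clip6 and the z axis of wagon, either way round below 0.14 rad)) and ((z of clip1 in the frame of wheel5_hole between -0.0045 and 0.0045 m and horizontal distance between clip1 and wheel5_hole below 0.009 m and angle between the z axis of clip1 and the z axis of wagon, either way round below 0.14 rad) or (z of clip2 in the frame of wheel5_hole between -0.0045 and 0.0045 m and horizontal distance between clip2 and wheel5_hole below 0.009 m and angle between the z axis of clip2 and the z axis of wagon, either way round below 0.14 rad) or (z of clip3 in the frame of wheel5_hole between -0.0045 and 0.0045 m and horizontal distance between clip3 and wheel5_hole below 0.009 m and angle between the z axis of clip3 and the z axis of wagon, either way round below 0.14 rad) or (z of clip4 in the frame of wheel5_hole between -0.0045 and 0.0045 m and horizontal distance between clip4 and wheel5_hole below 0.009 m and angle between the z axis of clip4 and the z axis of wagon, either way round below 0.14 rad) or (z of clip5 in the frame of wheel5_hole between -0.0045 and 0.0045 m and horizontal distance between clip5 and wheel5_hole below 0.009 m and angle between the z axis of clip5 and the z axis of wagon, either way round below 0.14 rad) or (z of clip6 in the frame of wheel5_hole between -0.0045 and 0.0045 m and horizontal distance between clip6 and wheel5_hole below 0.009 m and angle between the z axis of clip6 and the z axis of wagon, either way round below 0.14 rad)) and ((z of clip1 in the frame of wheel6_hole between -0.0045 and 0.0045 m and horizontal distance between clip1 and wheel6_hole below 0.009 m and angle between the z axis of clip1 and the z axis of wagon, either way round below 0.14 rad) or (z of clip2 in the frame of wheel6_hole between -0.0045 and 0.0045 m and horizontal distance between clip2 and wheel6_hole below 0.009 m and angle between the z axis of clip2 and the z axis of wagon, either way round below 0.14 rad) or (z of clip3 in the frame of wheel6_hole between -0.0045 and 0.0045 m and horizontal distance between clip3 and wheel6_hole below 0.009 m and angle between the z axis of clip3 and the z axis of wagon, either way round below 0.14 rad) or (z of clip4 in the frame of wheel6_hole between -0.0045 and 0.0045 m and horizontal distance between clip4 and wheel6_hole below 0.009 m and angle between the z axis of clip4 and the z axis of wagon, either way round below 0.14 rad) or (z of clip5 in the frame of wheel6_hole between -0.0045 and 0.0045 m and horizontal distance between clip5 and wheel6_hole below 0.009 m and angle between the z axis of clip5 and the z axis of wagon, either way round below 0.14 rad) or (z of clip6 in the frame of wheel6_hole between -0.0045 and 0.0045 m and horizontal distance between clip6 and wheel6_hole below 0.009 m and angle between the z axis of clip6 and the z axis of wagon, either way round below 0.14 rad))), for 0.2 s.
2. then both blocks stand in the wagon's bed (x of block1 in the frame of bed between -0.104 and 0.104 m and y of block1 in the frame of bed between -0.036 and 0.036 m and z of block1 in the frame of bed between -0.004 and 0.006 m and angle between each of block1, block2's own z axis and vertical below 0.12 rad and linear speed of each of block1, block2 below 0.02 m/s and x of block2 in the frame of bed between -0.104 and 0.104 m and y of block2 in the frame of bed between -0.036 and 0.036 m and z of block2 in the frame of bed between -0.004 and 0.006 m), for 0.2 s.
At the end, for the whole second after the job is handed in: In each wheel's axle end a clip is home: its origin within 4.5 mm of the hole's centre in height and 9 mm sideways, measured from the wheel, and its leg upright within 0.14 rad; both blocks stand upright at rest on the bed's floor; no clip is in a bare axle end (all of step 1 and all of step 2 and not (x of clip1 in the frame of wagon between -0.1 and 0.1 m and y of clip1 in the frame of wagon between -0.095 and 0.095 m and z of clip1 in the frame of wagon between 0.06 and 0.1 m and angle between the z axis of clip1 and the z axis of wagon, either way round below 0.3 rad and not (distance between clip1 and wheel1_hole below 0.03 m or distance between clip1 and wheel2_hole below 0.03 m or distance between clip1 and wheel3_hole below 0.03 m or distance between clip1 and wheel4_hole below 0.03 m or distance between clip1 and wheel5_hole below 0.03 m or distance between clip1 and wheel6_hole below 0.03 m)) and not (x of clip2 in the frame of wagon between -0.1 and 0.1 m and y of clip2 in the frame of wagon between -0.095 and 0.095 m and z of clip2 in the frame of wagon between 0.06 and 0.1 m and angle between the z axis of clip2 and the z axis of wagon, either way round below 0.3 rad and not (distance between clip2 and wheel1_hole below 0.03 m or distance between clip2 and wheel2_hole below 0.03 m or distance between clip2 and wheel3_hole below 0.03 m or distance between clip2 and wheel4_hole below 0.03 m or distance between clip2 and wheel5_hole below 0.03 m or distance between clip2 and wheel6_hole below 0.03 m)) and not (x of clip3 in the frame of wagon between -0.1 and 0.1 m and y of clip3 in the frame of wagon between -0.095 and 0.095 m and z of clip3 in the frame of wagon between 0.06 and 0.1 m and angle between the z axis of clip3 and the z axis of wagon, either way round below 0.3 rad and not (distance between clip3 and wheel1_hole below 0.03 m or distance between clip3 and wheel2_hole below 0.03 m or distance between clip3 and wheel3_hole below 0.03 m or distance between clip3 and wheel4_hole below 0.03 m or distance between clip3 and wheel5_hole below 0.03 m or distance between clip3 and wheel6_hole below 0.03 m)) and not (x of clip4 in the frame of wagon between -0.1 and 0.1 m and y of clip4 in the frame of wagon between -0.095 and 0.095 m and z of clip4 in the frame of wagon between 0.06 and 0.1 m and angle between the z axis of clip4 and the z axis of wagon, either way round below 0.3 rad and not (distance between clip4 and wheel1_hole below 0.03 m or distance between clip4 and wheel2_hole below 0.03 m or distance between clip4 and wheel3_hole below 0.03 m or distance between clip4 and wheel4_hole below 0.03 m or distance between clip4 and wheel5_hole below 0.03 m or distance between clip4 and wheel6_hole below 0.03 m)) and not (x of clip5 in the frame of wagon between -0.1 and 0.1 m and y of clip5 in the frame of wagon between -0.095 and 0.095 m and z of clip5 in the frame of wagon between 0.06 and 0.1 m and angle between the z axis of clip5 and the z axis of wagon, either way round below 0.3 rad and not (distance between clip5 and wheel1_hole below 0.03 m or distance between clip5 and wheel2_hole below 0.03 m or distance between clip5 and wheel3_hole below 0.03 m or distance between clip5 and wheel4_hole below 0.03 m or distance between clip5 and wheel5_hole below 0.03 m or distance between clip5 and wheel6_hole below 0.03 m)) and not (x of clip6 in the frame of wagon between -0.1 and 0.1 m and y of clip6 in the frame of wagon between -0.095 and 0.095 m and z of clip6 in the frame of wagon between 0.06 and 0.1 m and angle between the z axis of clip6 and the z axis of wagon, either way round below 0.3 rad and not (distance between clip6 and wheel1_hole below 0.03 m or distance between clip6 and wheel2_hole below 0.03 m or distance between clip6 and wheel3_hole below 0.03 m or distance between clip6 and wheel4_hole below 0.03 m or distance between clip6 and wheel5_hole below 0.03 m or distance between clip6 and wheel6_hole below 0.03 m))); the robot touches nothing.
It fails at once if a bystander (dowel, glue jar or slat) was pushed more than 4 cm or knocked over (distance of any of dowel, glue, slat from where it was at the start of the episode above 0.04 m or angle between any of dowel, glue, slat's own z axis and vertical above 0.6 rad).
Of wheel1, wheel2, wheel3, wheel4, wheel5, wheel6 only 3 to 5 are there at a start; the rules pass over those that are not, and their reading is None.
At some moment in a run one of block1, block2 may be knocked a few centimetres aside while the robot is not near it.
Once in a run the grip may slacken for a moment while it holds something.
It also fails if it takes over 210 s, if anything falls off the work surface, if the arm or the gripper's body presses on something with over 40 N, if the wrist force passes 120 N, or if a joint passes its speed limit or range.

## Working session

There is one attempt and no reset: what is moved stays moved. The work goes in short steps, Python scripts to look and compute and a tool call to move; the robot and the scene stay as the last step left them, time stands still between calls to the robot, and variables do not carry over. Pictures are saved under pics/ and viewed, on a budget of 14 in all, crops included, one or two more only if the job needs it, and the job is handed in when it is done.

Besides the shell and the picture viewer there is one more tool, called as name(argument=value, ...) on one line, values as JSON. play_rows: Moves the arm, as the interface text tells. Its arguments: {"type":"object","properties":{"moves":{"type":"array"}},"required":["moves"]}

```bash
mkdir -p pics
cat > h.py <<'E'
import numpy as np, cv2
from scipy.spatial.transform import Rotation as R
from workcell import bot
def cam(name):
    o=bot.get_obs(); im,d=bot.camera(name); ci=bot.camera_info(name)
    if name=="wrist":
        T=np.eye(4); T[:3,:3]=R.from_quat(o["tool_rot"]).as_matrix(); T[:3,3]=o["eef_pos"]
        W=T@np.array(ci["T_tool_cam"])
    else: W=np.array(ci["world_from_camera"])
    return im,d,np.array(ci["K"]),W
def cloud(d,K,W):
    v,u=np.mgrid[:d.shape[0],:d.shape[1]]
    x=(u-K[0,2])/K[0,0]*d; y=(v-K[1,2])/K[1,1]*d
    P=np.stack([x,-y,-d],-1)@W[:3,:3].T+W[:3,3]
    P[d<=0]=np.nan; return P
def save(im,f,s=1):
    cv2.imwrite(f,cv2.resize(im[:,:,::-1],None,fx=s,fy=s,interpolation=cv2.INTER_CUBIC))
E
python3 - <<'E'
from h import *
print(bot.get_obs())
for n in("top","scene"):
    im,d,K,W=cam(n); save(im,f"pics/{n}.png",1.5); np.savez(n+".npz",im=im,P=cloud(d,K,W),K=K,W=W)
    print(n,bot.camera_info(n))
print(bot.camera_info("wrist"))
E
```

```text
{'clock': 0.0, 'joint_pos': array([-1.34000774e+00,  2.41434132e-01,  3.73328466e-03,  1.33518486e+00,
       -2.19405780e-05,  1.57075937e+00]), 'joint_vel': array([ 0.0014467 , -0.00127342,  0.00194056, -0.00028552, -0.00057503,
       -0.00013555]), 'tau': array([-5.69876702e-04, -3.72310925e+01,  2.52411354e+01,  1.66852470e-02,
        1.60581876e-04, -1.91025563e-06]), 'eef_pos': array([ 0.11422385, -0.48613908,  0.23040584]), 'tool_rot': array([ 9.93346792e-01,  1.15156675e-01, -1.31161826e-04, -1.03647942e-03]), 'ft_force': array([-0.52271985,  0.0324399 , -0.72365072]), 'ft_torque': array([ 0.03958142, -0.03925703, -0.04316279]), 'grip_width': 0.08543511920200861}
top {'K': array([[476.49740095,   0.        , 246.10801612],
       [  0.        , 476.49740095, 190.61731373],
       [  0.        ,   0.        ,   1.        ]]), 'world_from_camera': array([[ 0.00149846,  0.99566201, -0.09303178,  0.4584169 ],
       [-0.99999092,  0.00186304,  0.00383219, -0.0145185 ],
       [ 0.00398889,  0.09302519,  0.99565577,  1.12474516],
       [ 0.        ,  0.        ,  0.        ,  1
[... 264 characters left out ...]
      [ 0.77256   ,  0.48038866, -0.41518403, -0.49033859],
       [ 0.00748438,  0.64695775,  0.76248911,  0.94110864],
       [ 0.        ,  0.        ,  0.        ,  1.        ]])}
{'K': array([[333.20142135,   0.        , 249.39754178],
       [  0.        , 333.20142135, 186.145087  ],
       [  0.        ,   0.        ,   1.        ]]), 'T_tool_cam': array([[ 3.91481093e-04,  9.59341753e-01,  2.82246787e-01,
         7.22989035e-02],
       [ 9.99999884e-01, -2.95897655e-04, -3.81276518e-04,
         1.22485706e-03],
       [-2.82258320e-04,  2.82246903e-01, -9.59341757e-01,
        -1.43189521e-01],
       [ 0.00000000e+00,  0.00000000e+00,  0.00000000e+00,
         1.00000000e+00]])}
```

View pics/top.png

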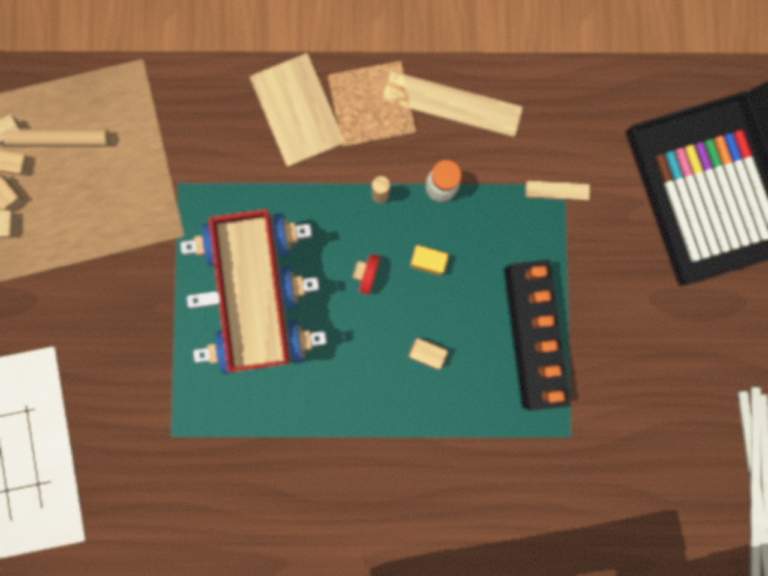

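View pics/scene.png

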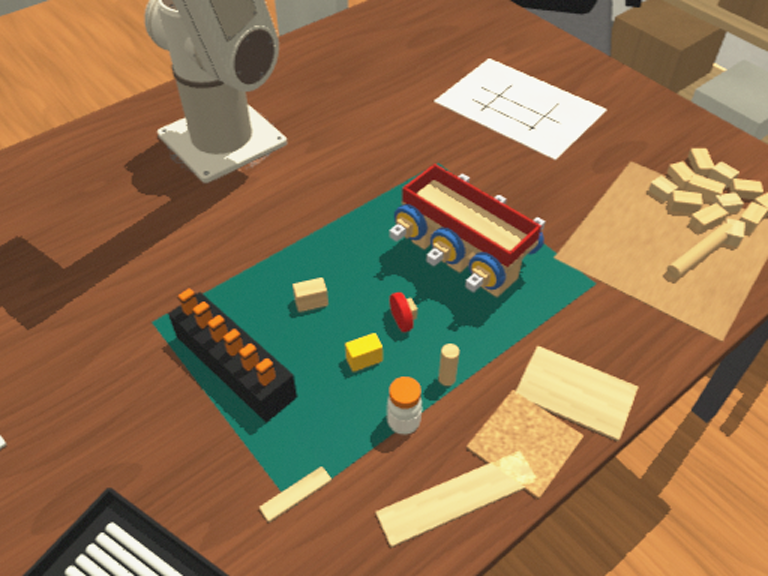

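Top view: the wagon is on the left with its long axis up the picture. Five ends carry blue wheels and the left-middle one at (203,299) is bare. The rack with six orange heads is on the right. The plain block is at (428,353) and the yellow one at (429,260). The red wheel decoy at (368,274) lies between them and the wagon. Now measuring.

Run:
```python
from h import *
for n in("top","scene"):
    z=np.load(n+".npz"); im=z["im"]; P=z["P"]; hsv=cv2.cvtColor(im,cv2.COLOR_RGB2HSV)
    H,S,V=[hsv[...,i].astype(int) for i in range(3)]
    X,Y,Z=P[...,0],P[...,1],P[...,2]
    work=(X>.2)&(X<.75)&(Y>-.35)&(Y<.4)
    def comp(name,m,mina=8):
        k,l,s,c=cv2.connectedComponentsWithStats(m.astype(np.uint8))
        for i in range(1,k):
            if s[i,4]<mina: continue
            q=P[l==i]; 
            r=cv2.minAreaRect((q[:,:2]*1000).astype(np.float32))
            print(n,name,"px",c[i].round(1),s[i,4],"med",np.median(q,0).round(4),"zmax",q[:,2].max().round(3),"rect",np.round(r[0],1),np.round(r[1],1),round(r[2],1))
    comp("orange",work&(H>4)&(H<18)&(S>180)&(V>120)&(Z>.075))
    comp("yellow",work&(H>20)&(H<32)&(S>170)&(Z>.034))
    comp("plain",work&(Z>.034)&(Z<.046)&(Y<.1)&(S<150)&(V>120))
    comp("white",work&(S<45)&(V>150)&(Z>.07)&(Z<.095))
    comp("rim",work&((H<6)|(H>174))&(S>150)&(Z>.118)&(Z<.14))
    comp("black",work&(V<60)&(Z>.052)&(Z<.072))
    comp("bed",work&(Z>.09)&(Z<.104)&(S<160)&(V>120))
```

```text
top orange px [298.7 114.1] 110 med [ 0.7265 -0.136   0.085 ] zmax 0.089 rect [ 726.  -136.5] [33.9 32.9] 62.2
top orange px [295.5 123. ] 11 med [ 0.7068 -0.1291  0.0844] zmax 0.089 rect [ 706.9 -128.1] [ 4.9 11.1] 0.4
top orange px [358.7 180.8] 31 med [ 0.5771 -0.2623  0.1019] zmax 0.106 rect [ 575.5 -261.8] [12.9 17.1] 18.1
top orange px [361.2 197.2] 33 med [ 0.5406 -0.268   0.1018] zmax 0.106 rect [ 539.5 -265.9] [19.2 10.8] 89.4
top orange px [366.4 212.7] 12 med [ 0.5072 -0.2771  0.1023] zmax 0.105 rect [ 506.6 -277.7] [9.7 6.1] 16.8
top orange px [359.6 214.3] 9 med [ 0.5041 -0.2629  0.0994] zmax 0.104 rect [ 503.5 -262.3] [8.8 3.5] 14.9
top orange px [365.2 229.7] 23 med [ 0.4719 -0.2721  0.1008] zmax 0.107 rect [ 469.8 -274.8] [20.1  8.6] 90.0
top orange px [367.4 246.4] 28 med [ 0.4357 -0.2777  0.1014] zmax 0.108 rect [ 434.8 -278.4] [ 9.1 19.8] 7.5
top orange px [371.3 262.1] 15 med [ 0.4019 -0.2852  0.1003] zmax 0.105 rect [ 401.8 -286.2] [15.   4.2] 89.5
top orange px [366.  264.2] 8 med [ 0.3973 -0.2749  0.0975] zmax 0.104 rect [ 396.6 -274.4] [2.2 6.7] 83.1
top plain
[... 5256 characters left out ...]
142.7] 1073 med [0.5429 0.1653 0.0976] zmax 0.103 rect [537.9 166. ] [196.7  52.2] 8.2
scene bed px [288.1 147.5] 25 med [0.5111 0.1064 0.0944] zmax 0.099 rect [510.1 105.2] [32.6  5.8] 8.9
scene bed px [360.5 156.5] 8 med [0.6446 0.2215 0.0927] zmax 0.099 rect [643.7 222.7] [3.7 7. ] 43.2
scene bed px [314.3 164. ] 24 med [0.5938 0.1171 0.0949] zmax 0.098 rect [590.8 117.7] [33.6  5.1] 7.7
scene bed px [354.1 164.1] 14 med [0.6531 0.1902 0.0967] zmax 0.1 rect [653.1 190.9] [ 2.2 29.1] 7.9
scene bed px [347.2 169.9] 8 med [0.657  0.1624 0.0973] zmax 0.104 rect [656.9 162.3] [ 1.5 13.9] 8.4
scene bed px [340.1 176.3] 22 med [0.6593 0.1339 0.0952] zmax 0.103 rect [659.7 139.2] [29.1  9.1] 77.9
```

```bash
cat >> h.py <<'E'
def plan(x,y,z,psi):
    "turn about tool z (rad) first, then total shift in tool axes (cm)"
    o=bot.get_obs(); Rm=R.from_quat(o["tool_rot"]).as_matrix(); p=np.array(o["eef_pos"])
    c=np.arctan2(Rm[1,0],Rm[0,0]); t=-((np.radians(psi)-c+np.pi)%(2*np.pi)-np.pi)
    ps=np.radians(psi); Rt=np.array([[np.cos(ps),np.sin(ps),0],[np.sin(ps),-np.cos(ps),0],[0,0,-1]])
    print("t%.2f at %s psi %.1f tilt %.3f | TURN %.3f SHIFT(after) %s | f %s w %.4f"%(o["clock"],p.round(4),np.degrees(c),np.arccos(-Rm[2,2]),t,(Rt.T@(np.array([x,y,z])-p)*100).round(2),np.round(o["ft_force"],1),o["grip_width"]))
WC=np.array([.5475,.1535]);WY=8.1; RC=np.array([.4885,-.2725]);RY=6.8
def wg(x,y): a=np.radians(WY); return WC+np.array([x*np.cos(a)-y*np.sin(a),x*np.sin(a)+y*np.cos(a)])
def rk(x,y): a=np.radians(RY); return RC+np.array([x*np.cos(a)-y*np.sin(a),x*np.sin(a)+y*np.cos(a)])
E
python3 -c "
from h import *
plan(*rk(-30,0)*[1,1] if 0 else rk(-.03,0),.20,RY)"
```

```text
t0.10 at [ 0.1142 -0.4862  0.2305] psi 13.2 tilt 0.002 | TURN 0.112 SHIFT(after) [ 36.69 -16.79   3.05] | f [-0.1  0.7  0.2] w 0.0853
```

play_rows(moves=[[1,[0,0,0.3],[0,0,0.112]],[1,[3.3,-1.5,0.25],[0,0,0]],[1,[3.3,-1.5,0.25],[0,0,0]],[1,[3.3,-1.5,0.25],[0,0,0]],[1,[3.3,-1.5,0.25],[0,0,0]],[1,[3.3,-1.5,0.25],[0,0,0]],[1,[3.3,-1.5,0.25],[0,0,0]],[1,[3.3,-1.5,0.25],[0,0,0]],[1,[3.3,-1.5,0.25],[0,0,0]],[1,[3.3,-1.5,0.25],[0,0,0]],[1,[3.3,-1.5,0.25],[0,0,0]],[1,[3.3,-1.5,0.25],[0,0,0]]])

```text
clock: 1.1
eef_pos: [0.4563, -0.2785, 0.2002]
tool_rot: [0.998, 0.059, -0.0, -0.0]
ft_force: [0.6, -0.7, 1.2]
grip_width: 0.0855
```

Run:
```python
from h import *
plan(*rk(-.03,0),.20,RY)
im,d,K,W=cam("wrist"); save(im,"pics/w1.png",1.5); np.savez("w1.npz",im=im,P=cloud(d,K,W))
```

```text
t1.10 at [ 0.4563 -0.2785  0.2002] psi 6.8 tilt 0.001 | TURN 0.000 SHIFT(after) [ 0.26 -0.21  0.02] | f [ 0.6 -0.7  1.2] w 0.0855
```

View pics/w1.png

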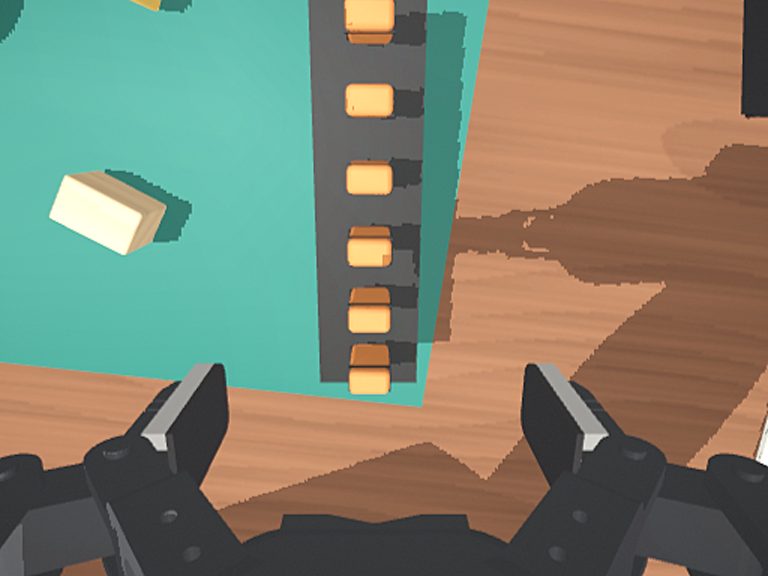

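Wrist view: six orange heads in a row, columns about 345–393 (×1.5), with the fingers clear of them. Next, head and rack positions from this view.

Run:
```python
from h import *
z=np.load("w1.npz"); im=z["im"];P=z["P"]; hsv=cv2.cvtColor(im,cv2.COLOR_RGB2HSV).astype(int)
m=(P[...,2]>.096)&(P[...,2]<.108)&(hsv[...,1]>80)&(hsv[...,0]<25)&(P[...,1]<-.2)
k,l,s,c=cv2.connectedComponentsWithStats(m.astype(np.uint8))
a=np.radians(RY);ux=np.array([np.cos(a),np.sin(a)]);uy=np.array([-ux[1],ux[0]])
for i in range(1,k):
    if s[i,4]<60: continue
    q=P[l==i]; e=(q[:,:2]-RC); X=e@ux;Y=e@uy
    print(c[i].round(),s[i,4],"rackframe x %.4f..%.4f y %.4f..%.4f"%(*np.percentile(X,[2,98]),*np.percentile(Y,[2,98])),"z",np.median(q[:,2]).round(4), "ctr",(RC+ux*np.mean(np.percentile(X,[2,98]))+uy*np.mean(np.percentile(Y,[2,98]))).round(4))
b=(abs(P[...,2]-.062)<.003)&(P[...,1]<-.2)&(hsv[...,2]<110)
q=P[b][:,:2]; e=q-RC; X=e@ux;Y=e@uy
for lo in(-.1,-.05,0,.05):
    w=(X>lo)&(X<lo+.05); print("rack top y edges",lo,np.percentile(Y[w],[.5,99.5]).round(4))
print(np.percentile(X,[.5,99.5]))
```

```text
[246.  10.] 722 rackframe x 0.0829..0.0946 y -0.0115..0.0096 z 0.1019 ctr [ 0.5767 -0.2629]
[246.  66.] 683 rackframe x 0.0471..0.0608 y -0.0112..0.0098 z 0.1017 ctr [ 0.5422 -0.2668]
[246. 119.] 607 rackframe x 0.0113..0.0248 y -0.0115..0.0099 z 0.1017 ctr [ 0.5065 -0.2712]
[246. 168.] 562 rackframe x -0.0247..-0.0109 y -0.0112..0.0098 z 0.1016 ctr [ 0.4709 -0.2753]
[246. 212.] 518 rackframe x -0.0599..-0.0467 y -0.0109..0.0102 z 0.1016 ctr [ 0.4356 -0.2791]
[246. 254.] 469 rackframe x -0.0958..-0.0827 y -0.0111..0.0099 z 0.1015 ctr [ 0.3999 -0.2836]
rack top y edges -0.1 [-0.029   0.0301]
rack top y edges -0.05 [-0.0292  0.03  ]
rack top y edges 0 [-0.0291  0.0299]
rack top y edges 0.05 [-0.0293  0.0298]
[-0.10748767  0.10275608]
```

```bash
python3 -c "
from h import *
plan(.3999,-.2836,.070,RY)"
```

```text
t1.15 at [ 0.4617 -0.275   0.1995] psi 7.2 tilt 0.005 | TURN 0.006 SHIFT(after) [-6.24  0.12 12.95] | f [5.2 0.2 0.1] w 0.0854
```

play_rows(moves=[[1,[-2.1,0,0],[0,0,0]],[1,[-2.1,0,0],[0,0,0]],[1,[-2.0,0,0],[0,0,0]],[1,[0,0,2.5],[0,0,0]],[1,[0,0,2.5],[0,0,0]],[1,[0,0,2.0],[0,0,0]],[1,[0,0,0],[0,0,0]],[1,[0,0,0],[0,0,0]],[1,[0,0,0],[0,0,0]]])

```text
clock: 1.9
eef_pos: [0.3941, -0.2876, 0.1317]
tool_rot: [0.998, 0.059, 0.0, 0.0]
ft_force: [-0.5, -0.2, 0.5]
grip_width: 0.0852
```

```bash
python3 -c "
from h import *
plan(.3999,-.2836,.070,RY)"
```

```text
t1.90 at [ 0.3941 -0.2876  0.1317] psi 6.8 tilt 0.001 | TURN 0.000 SHIFT(after) [ 0.62 -0.33  6.17] | f [-0.5 -0.2  0.5] w 0.0852
```

play_rows(moves=[[1,[0.62,-0.33,2.0],[0,0,0]],[1,[0,0,2.2],[0,0,0]],[1,[0,0,1.97],[0,0,0]],[1,[0,0,0],[0,0,0]],[1,[0,0,0],[0,0,0]],[-1,[0,0,0],[0,0,0]],[-1,[0,0,0],[0,0,0]],[-1,[0,0,0],[0,0,0]],[-1,[0,0,0],[0,0,0]],[-1,[0,0,0],[0,0,0]],[-1,[0,0,0],[0,0,0]],[-1,[0,0,0],[0,0,0]]])

```text
clock: 2.9
eef_pos: [0.3999, -0.2836, 0.0699]
tool_rot: [0.998, 0.059, 0.001, 0.0]
ft_force: [-0.9, 0.9, 4.0]
grip_width: 0.0211
```

```bash
python3 -c "
from h import *
plan(.3999,-.2836,.070,RY)"
```

```text
t2.90 at [ 0.3999 -0.2836  0.0699] psi 6.8 tilt 0.001 | TURN 0.000 SHIFT(after) [-0.    0.   -0.01] | f [-0.9  0.9  4. ] w 0.0211
```

play_rows(moves=[[-1,[0,0,-2.5],[0,0,0]],[-1,[0,0,-2.5],[0,0,0]],[-1,[0,0,-2.5],[0,0,0]],[-1,[0,0,-2.5],[0,0,-0.12]],[-1,[0,0,-2.0],[0,0,-0.12]],[-1,[0,0,-1.0],[0,0,-0.12]],[-1,[0,0,0],[0,0,-0.12]],[-1,[0,0,0],[0,0,-0.12]],[-1,[0,0,0],[0,0,-0.12]],[-1,[0,0,0],[0,0,-0.12]],[-1,[0,0,0],[0,0,-0.12]],[-1,[0,0,0],[0,0,-0.12]]])

```text
clock: 3.9
eef_pos: [0.3992, -0.283, 0.1987]
tool_rot: [0.824, 0.567, -0.0, -0.0]
ft_force: [0.1, 0.8, -0.2]
grip_width: 0.0212
```

Run:
```python
from h import *
print(wg(.08,-.084),wg(0,-.084),wg(-.08,-.084),wg(.08,.084),wg(-.08,.084))
plan(*wg(-.085,-.084),.20,WY+90)
im,d,K,W=cam("wrist"); save(im[100:,80:430],"pics/w2.png",2); np.savez("w2.npz",im=im,P=cloud(d,K,W))
```

```text
[0.6385376  0.08161011] [0.5593357  0.07033801] [0.48013381 0.05906591] [0.61486619 0.24793409] [0.4564624  0.22538989]
t3.90 at [ 0.3992 -0.283   0.1987] psi 69.0 tilt 0.001 | TURN -0.507 SHIFT(after) [32.73 12.34 -0.13] | f [ 0.1  0.8 -0.2] w 0.0212
```

View pics/w2.png

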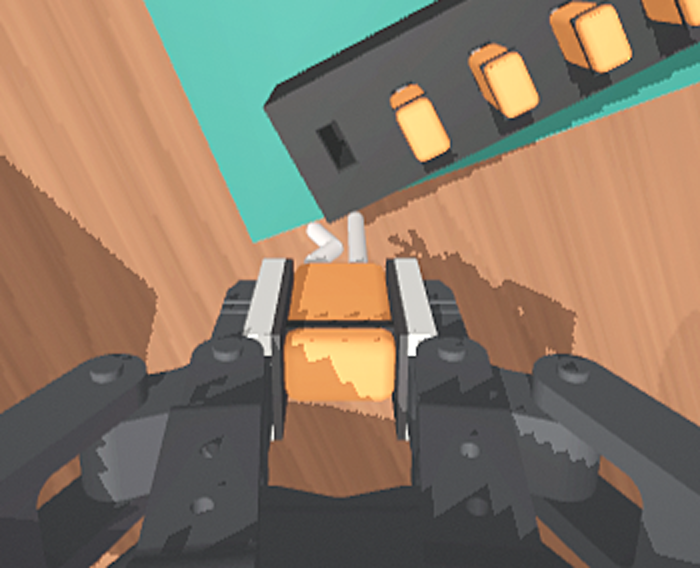

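play_rows(moves=[[-1,[0,0,0],[0,0,-0.12]],[-1,[0,0,0],[0,0,-0.12]],[-1,[0,0,0],[0,0,-0.12]],[-1,[0,0,0],[0,0,-0.12]],[-1,[0,0,0],[0,0,-0.027]],[-1,[3.6,1.37,0],[0,0,0]],[-1,[3.6,1.37,0],[0,0,0]],[-1,[3.6,1.37,0],[0,0,0]],[-1,[3.6,1.37,0],[0,0,0]],[-1,[3.6,1.37,0],[0,0,0]],[-1,[3.6,1.37,0],[0,0,0]],[-1,[3.6,1.37,0],[0,0,0]]])

```text
clock: 4.95
eef_pos: [0.4604, -0.0188, 0.199]
tool_rot: [0.659, 0.752, -0.0, -0.0]
ft_force: [1.2, -0.6, -1.0]
grip_width: 0.0209
```

play_rows(moves=[[-1,[3.5,1.37,0],[0,0,0]],[-1,[3.5,1.37,0],[0,0,0]],[-1,[0,0,2],[0,0,0]],[-1,[0,0,0],[0,0,0]],[-1,[0,0,0],[0,0,0]],[-1,[0,0,0],[0,0,0]]])

```text
clock: 5.45
eef_pos: [0.4779, 0.0517, 0.1792]
tool_rot: [0.659, 0.753, -0.001, -0.0]
ft_force: [0.3, 0.4, -0.3]
grip_width: 0.0209
```

Run:
```python
from h import *
plan(*wg(-.085,-.084),.18,WY+90)
im,d,K,W=cam("wrist"); save(im[90:290,130:380],"pics/w3.png",3); np.savez("w3.npz",im=im,P=cloud(d,K,W),K=K,W=W)
```

```text
t5.45 at [0.4779 0.0517 0.1792] psi 97.6 tilt 0.001 | TURN -0.008 SHIFT(after) [ 0.7  -0.17 -0.08] | f [ 0.3  0.4 -0.3] w 0.0209
```

View pics/w3.png

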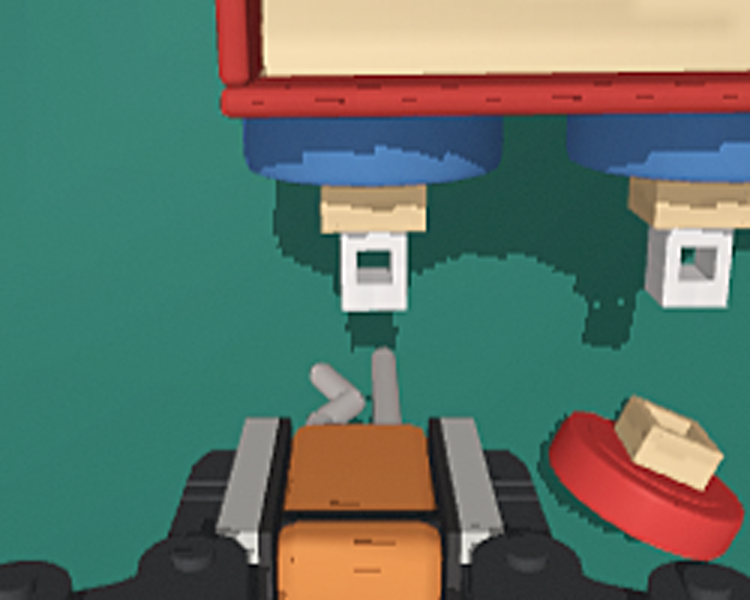

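Hole opening of the near corner wheel is at crop (374,265) → px (254.7,178.5). The leg tip is at crop (384,356), leg on the tool +y side, arm on the left. The red decoy wheel is at lower right and clear of the path.

```bash
cat >> h.py <<'E'
def ray(u,v,z,K,W):
    d=W[:3,:3]@np.array([(u-K[0,2])/K[0,0],-(v-K[1,2])/K[1,1],-1.]); return W[:3,3]+d*(z-W[2,3])/d[2]
E
python3 - <<'E'
from h import *
z=np.load("w3.npz");K,W,P,im=z["K"],z["W"],z["P"],z["im"]
o=bot.get_obs();p=np.array(o["eef_pos"]);Rm=R.from_quat(o["tool_rot"]).as_matrix()
h1=ray(254.7,178.5,.083,K,W);t=ray(258,209,p[2]-.054,K,W)
print("hole",h1,"pred",wg(-.08,-.084),"tip",t,"tool rel",Rm.T@(t-p), "tip depth pt",Rm.T@(P[209,258]-p),P[209,258])
h2=ray(130+689/3,90+263/3,.083,K,W);print("hole2",h2,wg(0,-.084))
d=Rm.T@(h1-t);print("tip->hole tool cm",d*100)
E
```

```text
hole [0.48152282 0.05825987 0.083     ] pred [0.48013381 0.05906591] tip [0.48408183 0.050222   0.1256149 ] tool rel [-0.00197477  0.00554609  0.05400123] tip depth pt [0.00015742 0.00538823 0.04826333] [0.48364275 0.05231574 0.13135233]
hole2 [0.55877616 0.06927455 0.083     ] [0.5593357  0.07033801]
tip->hole tool cm [ 0.83143044 -0.14812145  4.2612956 ]
```

play_rows(moves=[[-1,[0.8,-0.15,0],[0,0,-0.008]],[-1,[0,0,1.7],[0,0,0]],[-1,[0,0,1.5],[0,0,0]],[-1,[0,0,0],[0,0,0]],[-1,[0,0,0],[0,0,0]],[-1,[0,0,0],[0,0,0]]])

```text
clock: 6.0
eef_pos: [0.4763, 0.06, 0.1481]
tool_rot: [0.655, 0.756, 0.001, 0.0]
ft_force: [0.2, -0.1, -0.7]
grip_width: 0.0212
```

Run:
```python
from h import *
plan(*wg(-.085,-.084),.0915,WY+90)
im,d,K,W=cam("wrist"); save(im[140:260,190:320],"pics/w4.png",5); np.savez("w4.npz",im=im,P=cloud(d,K,W),K=K,W=W)
```

```text
t6.00 at [0.4763 0.06   0.1481] psi 98.1 tilt 0.001 | TURN 0.001 SHIFT(after) [-0.14 -0.13  5.66] | f [ 0.2 -0.1 -0.7] w 0.0212
```

View pics/w4.png

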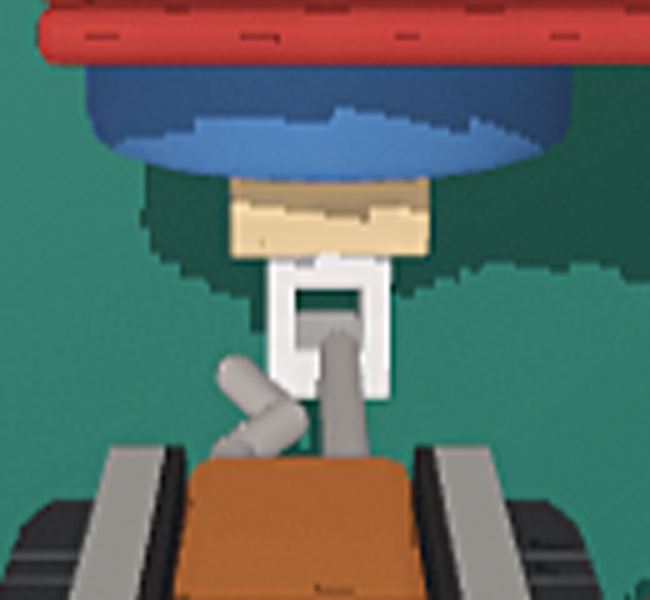

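Run:
```python
from h import *
z=np.load("w4.npz");K,W,P,im=z["K"],z["W"],z["P"],z["im"]
o=bot.get_obs();p=np.array(o["eef_pos"]);Rm=R.from_quat(o["tool_rot"]).as_matrix()
h1=ray(190+329/5,140+319/5,.083,K,W);t=ray(190+341/5,140+346/5,p[2]-.0535,K,W)
print("hole",h1,"tip rel",Rm.T@(t-p),"tip->hole cm",100*Rm.T@(h1-t))
```

```text
hole [0.4815766  0.05778086 0.083     ] tip rel [-0.00235811  0.00583451  0.05351188] tip->hole cm [-0.05937124 -0.12811878  1.18249011]
```

play_rows(moves=[[-1,[-0.06,-0.13,0],[0,0,0]],[-1,[0,0,0.6],[0,0,0]],[-1,[0,0,0.6],[0,0,0]],[-1,[0,0,0.6],[0,0,0]],[-1,[0,0,0.6],[0,0,0]],[-1,[0,0,0.6],[0,0,0]],[-1,[0,0,0],[0,0,0]]])

```text
clock: 6.63
eef_pos: [0.4734, 0.0593, 0.1155]
tool_rot: [0.655, 0.756, -0.001, -0.001]
ft_force: [-0.6, 0.4, -1.8]
grip_width: 0.0211
```

play_rows(moves=[[-1,[0,0,0.4],[0,0,0]],[-1,[0,0,0.4],[0,0,0]],[-1,[0,0,0.4],[0,0,0]],[-1,[0,0,0.4],[0,0,0]],[-1,[0,0,0.4],[0,0,0]],[-1,[0,0,0.4],[0,0,0]],[-1,[0,0,0.1],[0,0,0]],[-1,[0,0,0],[0,0,0]],[-1,[0,0,0],[0,0,0]]])

```text
clock: 7.38
eef_pos: [0.475, 0.0595, 0.0921]
tool_rot: [0.655, 0.756, 0.0, 0.0]
ft_force: [-0.7, -0.0, -1.8]
grip_width: 0.0206
```

play_rows(moves=[[-1,[0,0,0.15],[0,0,0]],[-1,[0,0,0.15],[0,0,0]],[-1,[0,0,0],[0,0,0]],[-1,[0,0,0],[0,0,0]]])

```text
clock: 7.72
eef_pos: [0.4753, 0.0595, 0.0908]
tool_rot: [0.655, 0.756, 0.001, 0.001]
ft_force: [-3.9, -0.5, 9.2]
grip_width: 0.0209
```

play_rows(moves=[[0.3,[0,0,-0.2],[0,0,0]],[0.3,[0,0,0],[0,0,0]],[0.3,[0,0,0],[0,0,0]],[0.3,[0,0,-2.5],[0,0,0]],[0.3,[0,0,-2.5],[0,0,0]],[0.3,[0,0,-2.5],[0,0,0]],[0.3,[0,0,-2.0],[0,0,0.12]],[0.3,[0,0,-1.2],[0,0,0.12]],[0.3,[0,0,0],[0,0,0.12]],[0.3,[0,0,0],[0,0,0.12]],[0.3,[0,0,0],[0,0,0.12]],[0.3,[0,0,0],[0,0,0.12]]])

```text
clock: 8.72
eef_pos: [0.4748, 0.0594, 0.1981]
tool_rot: [0.88, 0.474, 0.0, 0.0]
ft_force: [-0.3, 1.0, -0.4]
grip_width: 0.0555
```

play_rows(moves=[[0.3,[0,0,0],[0,0,0.12]],[0.3,[0,0,0],[0,0,0.12]],[0.3,[0,0,0],[0,0,0.12]],[0.3,[0,0,0],[0,0,0.12]],[0.3,[0,0,0],[0,0,0.12]],[0.3,[0,0,0],[0,0,0.12]],[0.3,[0,0,0],[0,0,0.12]],[0.3,[0,0,0],[0,0,0.034]],[1,[-0.9,3.7,0],[0,0,0]],[1,[-0.9,3.7,0],[0,0,0]],[1,[-0.9,3.7,0],[0,0,0]],[1,[-0.9,3.7,0],[0,0,0]]])

```text
clock: 9.72
eef_pos: [0.4569, -0.0946, 0.1979]
tool_rot: [0.998, 0.062, 0.0, -0.0]
ft_force: [1.8, 0.5, -1.0]
grip_width: 0.0854
```

play_rows(moves=[[1,[-0.9,3.7,0],[0,0,0]],[1,[-0.9,3.7,0],[0,0,0]],[1,[-0.9,3.7,0],[0,0,0]],[1,[-0.9,3.7,0],[0,0,0]],[1,[-0.9,3.5,0],[0,0,0]],[1,[0,0,2.5],[0,0,0]],[1,[0,0,2.5],[0,0,0]],[1,[0,0,0],[0,0,0]],[1,[0,0,0],[0,0,0]]])

```text
clock: 10.47
eef_pos: [0.4333, -0.2798, 0.1465]
tool_rot: [0.998, 0.061, -0.002, -0.002]
ft_force: [0.7, 0.2, 0.4]
grip_width: 0.0855
```

Run:
```python
from h import *
plan(.4356,-.2791,.070,RY)
im,d,K,W=cam("top"); P=cloud(d,K,W)
hsv=cv2.cvtColor(im,cv2.COLOR_RGB2HSV).astype(int)
m=(hsv[...,0]>4)&(hsv[...,0]<18)&(hsv[...,1]>150)&(P[...,1]>0)&(P[...,2]>.1)&(P[...,0]<.75)
print(m.sum(),np.median(P[m],0),P[m][:,2].max())
save(im[120:280,100:240],"pics/t2.png",4)
```

```text
t10.47 at [ 0.4333 -0.2798  0.1465] psi 7.0 tilt 0.005 | TURN 0.003 SHIFT(after) [ 0.23 -0.04  7.65] | f [0.7 0.2 0.4] w 0.0855
106 [0.47534851 0.06156995 0.12338801] 0.13291235687756697
```

play_rows(moves=[[1,[0.23,-0.04,2.5],[0,0,0]],[1,[0,0,2.6],[0,0,0]],[1,[0,0,2.5],[0,0,0]],[1,[0,0,0],[0,0,0]],[-1,[0,0,0],[0,0,0]],[-1,[0,0,0],[0,0,0]],[-1,[0,0,0],[0,0,0]],[-1,[0,0,0],[0,0,0]],[-1,[0,0,0],[0,0,0]],[-1,[0,0,0],[0,0,0]],[-1,[0,0,0],[0,0,0]]])

```text
clock: 11.43
eef_pos: [0.4376, -0.2797, 0.0732]
tool_rot: [0.998, 0.061, 0.001, -0.0]
ft_force: [-0.6, 2.7, 7.4]
grip_width: 0.0211
```

```bash
python3 -c "
from h import *
plan(.4356,-.2791,.070,RY)"
```

```text
t11.43 at [ 0.4376 -0.2797  0.0732] psi 7.0 tilt 0.002 | TURN 0.003 SHIFT(after) [-0.19 -0.09  0.32] | f [-0.6  2.7  7.4] w 0.0211
```

play_rows(moves=[[-1,[0,0,-2.5],[0,0,0]],[-1,[0,0,-2.5],[0,0,0]],[-1,[0,0,-2.5],[0,0,0]],[-1,[0,0,-2.5],[0,0,-0.12]],[-1,[0,0,-2.0],[0,0,-0.12]],[-1,[0,0,-0.7],[0,0,-0.12]],[-1,[0,0,0],[0,0,-0.12]],[-1,[0,0,0],[0,0,-0.12]],[-1,[0,0,0],[0,0,-0.12]],[-1,[0,0,0],[0,0,-0.12]],[-1,[0,0,0],[0,0,-0.12]],[-1,[0,0,0],[0,0,-0.12]]])

```text
clock: 12.43
eef_pos: [0.4366, -0.2798, 0.1988]
tool_rot: [0.823, 0.568, 0.0, -0.0]
ft_force: [-0.6, 0.6, -0.5]
grip_width: 0.0208
```

play_rows(moves=[[-1,[0,0,0],[0,0,-0.12]],[-1,[0,0,0],[0,0,-0.12]],[-1,[0,0,0],[0,0,-0.12]],[-1,[0,0,0],[0,0,-0.12]],[-1,[0,0,0],[0,0,-0.03]],[-1,[3.32,1.65,0],[0,0,0]],[-1,[3.32,1.65,0],[0,0,0]],[-1,[3.32,1.65,0],[0,0,0]],[-1,[3.32,1.65,0],[0,0,0]],[-1,[3.32,1.65,0],[0,0,0]],[-1,[3.32,1.65,0],[0,0,0]],[-1,[3.32,1.65,0],[0,0,0]]])

```text
clock: 13.43
eef_pos: [0.5187, -0.0318, 0.1992]
tool_rot: [0.656, 0.755, 0.0, -0.0]
ft_force: [0.9, -0.1, -1.2]
grip_width: 0.0208
```

play_rows(moves=[[-1,[3.32,1.65,0],[0,0,0]],[-1,[3.32,1.65,0],[0,0,0]],[-1,[3.32,1.65,0],[0,0,0]],[-1,[0,0,2.0],[0,0,0]],[-1,[0,0,2.0],[0,0,0]],[-1,[0,0,0],[0,0,0]],[-1,[0,0,0],[0,0,0]],[-1,[0,0,0],[0,0,0]],[-1,[0,0,0],[0,0,0]]])

```text
clock: 14.18
eef_pos: [0.5543, 0.0717, 0.1607]
tool_rot: [0.656, 0.755, 0.001, 0.0]
ft_force: [0.6, -0.5, -1.1]
grip_width: 0.0209
```

Run:
```python
from h import *
plan(.5545,.0723,.155,WY+90)
im,d,K,W=cam("wrist"); save(im[140:260,190:320],"pics/w5.png",5); np.savez("w5.npz",im=im,P=cloud(d,K,W),K=K,W=W)
```

```text
t14.18 at [0.5543 0.0717 0.1607] psi 98.0 tilt 0.003 | TURN -0.001 SHIFT(after) [0.06 0.02 0.57] | f [ 0.6 -0.5 -1.1] w 0.0209
```

View pics/w5.png

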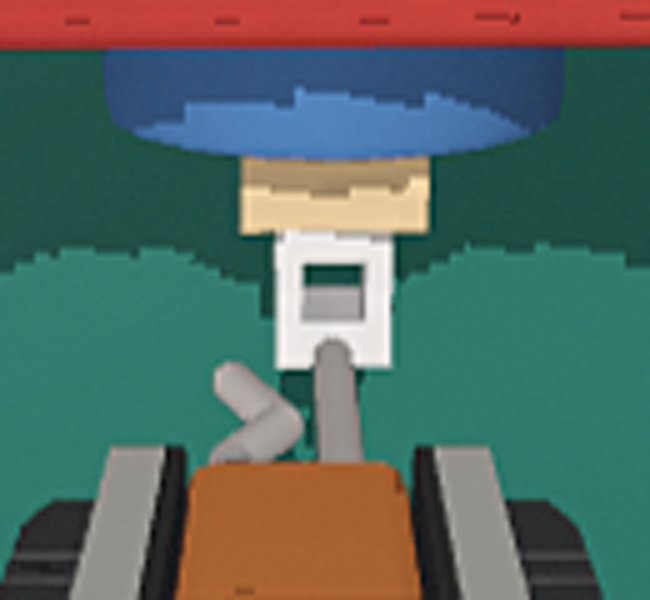

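Hole centre at crop (333,291); leg tip at (333,353).

```bash
cat > th.py <<'E'
import sys
from h import *
f,hu,hv,tu,tv,dz=sys.argv[1],*map(float,sys.argv[2:7])
z=np.load(f);K,W=z["K"],z["W"]
o=bot.get_obs();p=np.array(o["eef_pos"]);Rm=R.from_quat(o["tool_rot"]).as_matrix()
h1=ray(190+hu/5,140+hv/5,.083,K,W);t=ray(190+tu/5,140+tv/5,p[2]-dz,K,W)
print("hole",h1,"tip rel",Rm.T@(t-p),"tip->hole cm",100*Rm.T@(h1-t), "f",o["ft_force"])
E
python3 th.py w5.npz 333 291.5 333 353 .0567
```

```text
hole [0.5606136  0.06932516 0.083     ] tip rel [-0.00455463  0.00517079  0.05670922] tip->hole cm [0.12568321 0.04434248 2.09595111] f [ 0.34136799 -0.14035072  0.01704878]
```

play_rows(moves=[[-1,[0.1,0.04,0],[0,0,0]],[-1,[0,0,1.2],[0,0,0]],[-1,[0,0,0.7],[0,0,0]],[-1,[0,0,0.7],[0,0,0]],[-1,[0,0,0.7],[0,0,0]],[-1,[0,0,0.7],[0,0,0]],[-1,[0,0,0],[0,0,0]]])

```text
clock: 14.82
eef_pos: [0.5528, 0.0731, 0.1174]
tool_rot: [0.656, 0.755, -0.001, -0.001]
ft_force: [-0.5, 0.1, -2.6]
grip_width: 0.0212
```

play_rows(moves=[[-1,[0,0,0.4],[0,0,0]],[-1,[0,0,0.4],[0,0,0]],[-1,[0,0,0.4],[0,0,0]],[-1,[0,0,0.4],[0,0,0]],[-1,[0,0,0.4],[0,0,0]],[-1,[0,0,0.4],[0,0,0]],[-1,[0,0,0.2],[0,0,0]],[-1,[0,0,0],[0,0,0]],[-1,[0,0,0],[0,0,0]]])

```text
clock: 15.57
eef_pos: [0.5543, 0.0734, 0.0942]
tool_rot: [0.656, 0.755, 0.001, 0.0]
ft_force: [-4.4, 0.1, 6.6]
grip_width: 0.0208
```

play_rows(moves=[[-1,[0,0,0.15],[0,0,0]],[0.3,[0,0,-0.3],[0,0,0]],[0.3,[0,0,0],[0,0,0]],[0.3,[0,0,0],[0,0,0]],[0.3,[0,0,-2.5],[0,0,0]],[0.3,[0,0,-2.5],[0,0,0]],[0.3,[0,0,-2.5],[0,0,0]],[0.3,[0,0,-2.0],[0,0,0.12]],[0.3,[0,0,-1.0],[0,0,0.12]],[0.3,[0,0,0],[0,0,0.12]],[0.3,[0,0,0],[0,0,0.12]],[0.3,[0,0,0],[0,0,0.12]]])

```text
clock: 16.57
eef_pos: [0.5544, 0.0733, 0.1997]
tool_rot: [0.851, 0.525, 0.001, -0.0]
ft_force: [-0.0, 0.3, -0.5]
grip_width: 0.0556
```

play_rows(moves=[[0.3,[0,0,0],[0,0,0.12]],[0.3,[0,0,0],[0,0,0.12]],[0.3,[0,0,0],[0,0,0.12]],[0.3,[0,0,0],[0,0,0.12]],[0.3,[0,0,0],[0,0,0.12]],[0.3,[0,0,0],[0,0,0.12]],[0.3,[0,0,0],[0,0,0.12]],[0.3,[0,0,0],[0,0,0.12]],[0.3,[0,0,0],[0,0,0.034]],[1,[-1.24,3.36,0],[0,0,0]],[1,[-1.24,3.36,0],[0,0,0]],[1,[-1.24,3.36,0],[0,0,0]]])

```text
clock: 17.57
eef_pos: [0.5297, -0.036, 0.1988]
tool_rot: [0.998, 0.064, -0.0, -0.002]
ft_force: [0.4, -1.2, -0.1]
grip_width: 0.0855
```

play_rows(moves=[[1,[-1.24,3.36,0],[0,0,0]],[1,[-1.24,3.36,0],[0,0,0]],[1,[-1.24,3.36,0],[0,0,0]],[1,[-1.24,3.36,0],[0,0,0]],[1,[-1.24,3.36,0],[0,0,0]],[1,[-1.24,3.36,0],[0,0,0]],[1,[-1.24,3.36,0],[0,0,0]],[1,[0,0,2.5],[0,0,0]],[1,[0,0,2.5],[0,0,0]],[1,[0,0,0],[0,0,0]],[1,[0,0,0],[0,0,0]],[1,[0,0,0],[0,0,0]]])

```text
clock: 18.57
eef_pos: [0.4731, -0.2792, 0.1491]
tool_rot: [0.998, 0.062, 0.0, -0.002]
ft_force: [0.8, -0.2, 0.7]
grip_width: 0.0855
```

Run:
```python
from h import *
plan(.4709,-.2753,.072,RY)
im,d,K,W=cam("top"); P=cloud(d,K,W); np.savez("top2.npz",im=im,P=P)
hsv=cv2.cvtColor(im,cv2.COLOR_RGB2HSV).astype(int)
m=(hsv[...,0]>4)&(hsv[...,0]<18)&(hsv[...,1]>150)&(P[...,1]>0)&(P[...,2]>.1)&(P[...,0]<.75)
k,l,s,c=cv2.connectedComponentsWithStats(m.astype(np.uint8))
for i in range(1,k):
    if s[i,4]>20: print(s[i,4],np.median(P[l==i],0))
plan(.4709,-.2753,.072,RY)
```

```text
t18.57 at [ 0.4731 -0.2792  0.1491] psi 7.1 tilt 0.004 | TURN 0.006 SHIFT(after) [-0.17 -0.41  7.71] | f [ 0.8 -0.2  0.7] w 0.0855
60 [0.55311093 0.0685215  0.12224482]
55 [0.47323793 0.05723013 0.1218971 ]
t18.62 at [ 0.4736 -0.2792  0.1497] psi 7.2 tilt 0.003 | TURN 0.006 SHIFT(after) [-0.22 -0.42  7.77] | f [-0.3 -0.9  0.1] w 0.0855
```

play_rows(moves=[[1,[-0.2,-0.42,2.5],[0,0,0.006]],[1,[0,0,2.6],[0,0,0]],[1,[0,0,2.6],[0,0,0]],[1,[0,0,0],[0,0,0]],[1,[0,0,0],[0,0,0]],[-1,[0,0,0],[0,0,0]],[-1,[0,0,0],[0,0,0]],[-1,[0,0,0],[0,0,0]],[-1,[0,0,0],[0,0,0]],[-1,[0,0,0],[0,0,0]],[-1,[0,0,0],[0,0,0]],[-1,[0,0,0],[0,0,0]]])

```text
clock: 19.62
eef_pos: [0.4705, -0.2751, 0.0722]
tool_rot: [0.998, 0.059, 0.001, -0.002]
ft_force: [-0.6, 1.3, 6.3]
grip_width: 0.0212
```

```bash
python3 -c "
from h import *
plan(.4709,-.2753,.072,RY)"
```

```text
t19.62 at [ 0.4705 -0.2751  0.0722] psi 6.7 tilt 0.003 | TURN -0.001 SHIFT(after) [0.04 0.03 0.02] | f [-0.6  1.3  6.3] w 0.0212
```

play_rows(moves=[[-1,[0,0,-2.5],[0,0,0]],[-1,[0,0,-2.5],[0,0,0]],[-1,[0,0,-2.5],[0,0,0]],[-1,[0,0,-2.5],[0,0,-0.12]],[-1,[0,0,-2.0],[0,0,-0.12]],[-1,[0,0,-0.8],[0,0,-0.12]],[-1,[0,0,0],[0,0,-0.12]],[-1,[0,0,0],[0,0,-0.12]],[-1,[0,0,0],[0,0,-0.12]],[-1,[0,0,0],[0,0,-0.12]],[-1,[0,0,0],[0,0,-0.12]],[-1,[0,0,0],[0,0,-0.12]]])

```text
clock: 20.62
eef_pos: [0.4697, -0.2752, 0.1988]
tool_rot: [0.824, 0.566, 0.001, -0.002]
ft_force: [-0.4, 0.2, -0.4]
grip_width: 0.021
```

play_rows(moves=[[-1,[0,0,0],[0,0,-0.12]],[-1,[0,0,0],[0,0,-0.12]],[-1,[0,0,0],[0,0,-0.12]],[-1,[0,0,0],[0,0,-0.12]],[-1,[0,0,0],[0,0,-0.035]],[-1,[3.0,1.93,0],[0,0,0]],[-1,[3.0,1.93,0],[0,0,0]],[-1,[3.0,1.93,0],[0,0,0]],[-1,[3.0,1.93,0],[0,0,0]],[-1,[3.0,1.93,0],[0,0,0]],[-1,[3.0,1.93,0],[0,0,0]],[-1,[3.0,1.93,0],[0,0,0]]])

```text
clock: 21.62
eef_pos: [0.5743, -0.0467, 0.1997]
tool_rot: [0.655, 0.755, 0.001, -0.002]
ft_force: [0.1, -1.1, -0.7]
grip_width: 0.0207
```

play_rows(moves=[[-1,[3.0,1.93,0],[0,0,0]],[-1,[3.0,1.93,0],[0,0,0]],[-1,[3.0,1.93,0],[0,0,0]],[-1,[3.0,1.93,0],[0,0,0]],[-1,[0,0,2.0],[0,0,0]],[-1,[0,0,2.2],[0,0,0]],[-1,[0,0,0],[0,0,0]],[-1,[0,0,0],[0,0,0]],[-1,[0,0,0],[0,0,0]],[-1,[0,0,0],[0,0,0]]])

```text
clock: 22.45
eef_pos: [0.6344, 0.0811, 0.1603]
tool_rot: [0.656, 0.755, 0.002, -0.001]
ft_force: [-0.4, -0.0, -0.9]
grip_width: 0.0209
```

Run:
```python
from h import *
plan(.6341,.0817,.155,WY+90)
im,d,K,W=cam("wrist"); save(im[140:260,190:320],"pics/w6.png",5); np.savez("w6.npz",im=im,P=cloud(d,K,W),K=K,W=W)
```

```text
t22.45 at [0.6344 0.0811 0.1603] psi 98.1 tilt 0.005 | TURN -0.001 SHIFT(after) [ 0.07 -0.02  0.53] | f [-0.4 -0.  -0.9] w 0.0209
```

View pics/w6.png

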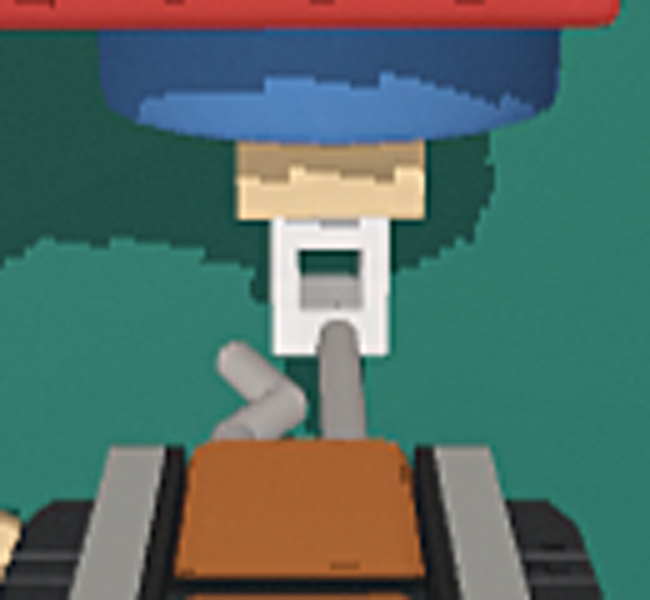

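Hole centre at crop (330,279), leg tip at (339,336).

```bash
python3 th.py w6.npz 330 279 339 336 .0557; python3 -c "
import numpy as np
from h import *
z=np.load('top2.npz')"
```

```text
hole [0.63987957 0.08082368 0.083     ] tip rel [-0.00179466  0.00583266  0.05571053] tip->hole cm [ 0.04894468 -0.07184026  2.17250766] f [-0.16545987 -0.06391434 -1.19463209]
```

play_rows(moves=[[-1,[0.05,-0.07,0],[0,0,0]],[-1,[0,0,1.2],[0,0,0]],[-1,[0,0,0.7],[0,0,0]],[-1,[0,0,0.7],[0,0,0]],[-1,[0,0,0.7],[0,0,0]],[-1,[0,0,0.7],[0,0,0]],[-1,[0,0,0],[0,0,0]]])

```text
clock: 23.08
eef_pos: [0.6318, 0.082, 0.1168]
tool_rot: [0.655, 0.755, 0.0, -0.002]
ft_force: [-0.4, 0.8, -2.4]
grip_width: 0.0208
```

play_rows(moves=[[-1,[0,0,0.4],[0,0,0]],[-1,[0,0,0.4],[0,0,0]],[-1,[0,0,0.4],[0,0,0]],[-1,[0,0,0.4],[0,0,0]],[-1,[0,0,0.4],[0,0,0]],[-1,[0,0,0.4],[0,0,0]],[-1,[0,0,0.3],[0,0,0]],[-1,[0,0,0],[0,0,0]],[-1,[0,0,0],[0,0,0]]])

```text
clock: 23.83
eef_pos: [0.6334, 0.0823, 0.0932]
tool_rot: [0.655, 0.755, 0.002, -0.001]
ft_force: [-4.6, -0.5, 6.9]
grip_width: 0.0208
```

play_rows(moves=[[-1,[0,0,0.1],[0,0,0]],[0.3,[0,0,-0.3],[0,0,0]],[0.3,[0,0,0],[0,0,0]],[0.3,[0,0,0],[0,0,0]],[0.3,[0,0,-2.5],[0,0,0]],[0.3,[0,0,-2.5],[0,0,0]],[0.3,[0,0,-2.5],[0,0,0]],[0.3,[0,0,-2.0],[0,0,0.12]],[0.3,[0,0,-1.0],[0,0,0.12]],[0.3,[0,0,0],[0,0,0.12]],[0.3,[0,0,0],[0,0,0.12]],[0.3,[0,0,0],[0,0,0.12]]])

```text
clock: 24.83
eef_pos: [0.6334, 0.0819, 0.1987]
tool_rot: [0.851, 0.526, 0.001, -0.002]
ft_force: [-0.3, 0.3, -1.5]
grip_width: 0.0552
```

play_rows(moves=[[0.3,[0,0,0],[0,0,0.12]],[0.3,[0,0,0],[0,0,0.12]],[0.3,[0,0,0],[0,0,0.12]],[0.3,[0,0,0],[0,0,0.12]],[0.3,[0,0,0],[0,0,0.12]],[0.3,[0,0,0],[0,0,0.12]],[0.3,[0,0,0],[0,0,0.12]],[0.3,[0,0,0],[0,0,0.12]],[0.3,[0,0,0],[0,0,0.034]],[1,[-1.54,3.02,0],[0,0,0]],[1,[-1.54,3.02,0],[0,0,0]],[1,[-1.54,3.02,0],[0,0,0]]])

```text
clock: 25.83
eef_pos: [0.5982, -0.0168, 0.1975]
tool_rot: [0.998, 0.063, -0.0, -0.003]
ft_force: [0.4, -0.6, 0.1]
grip_width: 0.0855
```

play_rows(moves=[[1,[-1.54,3.02,0],[0,0,0]],[1,[-1.54,3.02,0],[0,0,0]],[1,[-1.54,3.02,0],[0,0,0]],[1,[-1.54,3.02,0],[0,0,0]],[1,[-1.54,3.02,0],[0,0,0]],[1,[-1.54,3.02,0],[0,0,0]],[1,[-1.54,3.02,0],[0,0,0]],[1,[-1.54,3.02,0],[0,0,0]],[1,[0,0,2.5],[0,0,0]],[1,[0,0,2.5],[0,0,0]],[1,[0,0,0],[0,0,0]],[1,[0,0,0],[0,0,0]]])

```text
clock: 26.83
eef_pos: [0.5044, -0.2705, 0.1453]
tool_rot: [0.998, 0.062, -0.002, -0.004]
ft_force: [0.4, -0.2, 0.8]
grip_width: 0.0853
```

Run:
```python
from h import *
im,d,K,W=cam("top"); P=cloud(d,K,W)
hsv=cv2.cvtColor(im,cv2.COLOR_RGB2HSV).astype(int)
m=(hsv[...,0]>4)&(hsv[...,0]<18)&(hsv[...,1]>150)&(P[...,1]>0)&(P[...,2]>.1)&(P[...,0]<.75)
k,l,s,c=cv2.connectedComponentsWithStats(m.astype(np.uint8))
for i in range(1,k):
    if s[i,4]>20: print(s[i,4],np.median(P[l==i],0))
plan(.5065,-.2712,.072,RY)
```

```text
60 [0.63059486 0.08001732 0.12178094]
59 [0.55321708 0.06850109 0.12235612]
57 [0.47323859 0.05714079 0.12219352]
t26.88 at [ 0.5057 -0.2707  0.1468] psi 7.1 tilt 0.006 | TURN 0.005 SHIFT(after) [0.07 0.05 7.48] | f [0.8 0.8 0.2] w 0.0855
```

play_rows(moves=[[1,[0.1,0.05,2.5],[0,0,0.005]],[1,[0,0,2.5],[0,0,0]],[1,[0,0,2.4],[0,0,0]],[1,[0,0,0],[0,0,0]],[1,[0,0,0],[0,0,0]],[-1,[0,0,0],[0,0,0]],[-1,[0,0,0],[0,0,0]],[-1,[0,0,0],[0,0,0]],[-1,[0,0,0],[0,0,0]],[-1,[0,0,0],[0,0,0]],[-1,[0,0,0],[0,0,0]],[-1,[0,0,0],[0,0,0]]])

```text
clock: 27.88
eef_pos: [0.5071, -0.271, 0.0736]
tool_rot: [0.998, 0.059, 0.0, -0.003]
ft_force: [0.4, 0.6, 4.5]
grip_width: 0.0209
```

```bash
python3 -c "
from h import *
plan(.5065,-.2712,.072,RY)
print(bot.get_obs()['joint_pos'])"
```

```text
t27.88 at [ 0.5071 -0.271   0.0736] psi 6.8 tilt 0.005 | TURN -0.001 SHIFT(after) [-0.07  0.02  0.16] | f [0.4 0.6 4.5] w 0.0209
[-0.49331986  0.49984712 -0.04256656  1.03037148  0.00496262  2.53042785]
```

play_rows(moves=[[-1,[0,0,-2.5],[0,0,0]],[-1,[0,0,-2.5],[0,0,0]],[-1,[0,0,-2.5],[0,0,0]],[-1,[0,0,-2.5],[0,0,-0.12]],[-1,[0,0,-2.2],[0,0,-0.12]],[-1,[0,0,-2.0],[0,0,-0.12]],[-1,[0,0,0],[0,0,-0.12]],[-1,[0,0,0],[0,0,-0.12]],[-1,[0,0,0],[0,0,-0.12]],[-1,[0,0,0],[0,0,-0.12]],[-1,[0,0,0],[0,0,-0.12]],[-1,[0,0,0],[0,0,-0.12]]])

```text
clock: 28.88
eef_pos: [0.5065, -0.2714, 0.2141]
tool_rot: [0.824, 0.566, 0.001, -0.003]
ft_force: [0.9, 0.1, -0.1]
grip_width: 0.021
```

play_rows(moves=[[-1,[0,0,0],[0,0,-0.12]],[-1,[0,0,0],[0,0,-0.12]],[-1,[0,0,0],[0,0,-0.12]],[-1,[0,0,0],[0,0,-0.12]],[-1,[0,0,0],[0,0,-0.035]],[-1,[3.84,0.12,0],[0,0,0]],[-1,[3.84,0.12,0],[0,0,0]],[-1,[3.84,0.12,0],[0,0,0]],[-1,[3.84,0.12,0],[0,0,0]],[-1,[3.84,0.12,0],[0,0,0]],[-1,[3.84,0.12,0],[0,0,0]]])

```text
clock: 29.8
eef_pos: [0.4804, -0.0409, 0.2157]
tool_rot: [0.655, 0.755, 0.002, -0.002]
ft_force: [0.7, 0.2, 0.4]
grip_width: 0.0211
```

```bash
python3 -c "
from h import *
plan(.4521,.2256,.215,WY+90)"
```

```text
t29.80 at [ 0.4804 -0.0409  0.2157] psi 98.1 tilt 0.006 | TURN 0.000 SHIFT(after) [26.78  0.95  0.07] | f [0.7 0.2 0.4] w 0.0211
```

play_rows(moves=[[-1,[3.8,0.13,0],[0,0,0]],[-1,[3.8,0.13,0],[0,0,0]],[-1,[3.8,0.13,0],[0,0,0]],[-1,[3.8,0.13,0],[0,0,0]],[-1,[3.8,0.13,0],[0,0,0]],[-1,[3.8,0.13,0],[0,0,0]],[-1,[3.6,0.13,0],[0,0,0]],[-1,[0,0,2.7],[0,0,0]],[-1,[0,0,2.6],[0,0,0]],[-1,[0,0,0],[0,0,0]],[-1,[0,0,0],[0,0,0]],[-1,[0,0,0],[0,0,0]]])

```text
clock: 30.8
eef_pos: [0.4533, 0.2204, 0.1655]
tool_rot: [0.655, 0.755, 0.002, -0.002]
ft_force: [-0.5, -0.5, 0.9]
grip_width: 0.0205
```

Run:
```python
from h import *
plan(.4521,.2256,.155,WY+90)
im,d,K,W=cam("wrist"); save(im[140:260,190:320],"pics/w7.png",5); np.savez("w7.npz",im=im,P=cloud(d,K,W),K=K,W=W)
```

```text
t30.80 at [0.4533 0.2204 0.1655] psi 98.1 tilt 0.006 | TURN 0.000 SHIFT(after) [ 0.54 -0.05  1.05] | f [-0.5 -0.5  0.9] w 0.0205
```

View pics/w7.png

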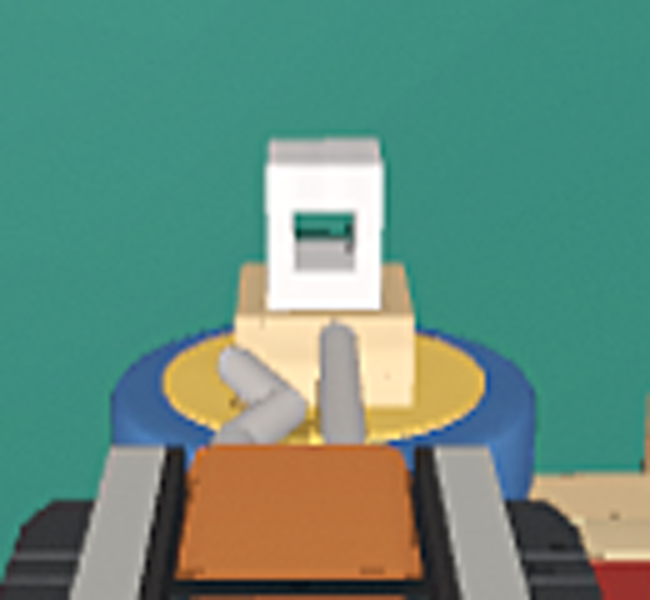

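Hole centre at crop (325,241), leg tip at (339,335).

```bash
python3 th.py w7.npz 325 241 339 335 .0571
```

```text
hole [0.45751998 0.22411749 0.083     ] tip rel [-0.00208864  0.00531215  0.05709944] tip->hole cm [ 0.46235488 -0.14023047  2.60383569] f [-0.81340933 -0.08291334  0.12805969]
```

play_rows(moves=[[-1,[0.47,-0.12,0],[0,0,0]],[-1,[0,0,0.9],[0,0,0]],[-1,[0,0,0.8],[0,0,0]],[-1,[0,0,0.7],[0,0,0]],[-1,[0,0,0.7],[0,0,0]],[-1,[0,0,0.7],[0,0,0]],[-1,[0,0,0.7],[0,0,0]],[-1,[0,0,0],[0,0,0]]])

```text
clock: 31.52
eef_pos: [0.4495, 0.2247, 0.1176]
tool_rot: [0.655, 0.756, 0.0, -0.003]
ft_force: [-0.5, -0.4, -1.8]
grip_width: 0.0209
```

play_rows(moves=[[-1,[0,0,0.4],[0,0,0]],[-1,[0,0,0.4],[0,0,0]],[-1,[0,0,0.4],[0,0,0]],[-1,[0,0,0.4],[0,0,0]],[-1,[0,0,0.4],[0,0,0]],[-1,[0,0,0.4],[0,0,0]],[-1,[0,0,0.2],[0,0,0]],[-1,[0,0,0],[0,0,0]],[-1,[0,0,0],[0,0,0]]])

```text
clock: 32.27
eef_pos: [0.4515, 0.2255, 0.0945]
tool_rot: [0.655, 0.755, 0.003, -0.002]
ft_force: [-2.8, -1.2, 6.8]
grip_width: 0.021
```

play_rows(moves=[[-1,[0,0,0.1],[0,0,0]],[0.3,[0,0,-0.3],[0,0,0]],[0.3,[0,0,0],[0,0,0]],[0.3,[0,0,0],[0,0,0]],[0.3,[0,0,-2.5],[0,0,0]],[0.3,[0,0,-2.5],[0,0,0]],[0.3,[0,0,-2.5],[0,0,0]],[0.3,[0,0,-2.5],[0,0,0.12]],[0.3,[0,0,-2.0],[0,0,0.12]],[0.3,[0,0,0],[0,0,0.12]],[0.3,[0,0,0],[0,0,0.12]],[0.3,[0,0,0],[0,0,0.12]]])

```text
clock: 33.27
eef_pos: [0.452, 0.225, 0.2161]
tool_rot: [0.851, 0.526, 0.002, -0.002]
ft_force: [-0.6, -0.7, -0.8]
grip_width: 0.0556
```

play_rows(moves=[[0.3,[0,0,0],[0,0,0.12]],[0.3,[0,0,0],[0,0,0.12]],[0.3,[0,0,0],[0,0,0.12]],[0.3,[0,0,0],[0,0,0.12]],[0.3,[0,0,0],[0,0,0.12]],[0.3,[0,0,0],[0,0,0.12]],[0.3,[0,0,0],[0,0,0.12]],[0.3,[0,0,0],[0,0,0.12]],[0.3,[0,0,0],[0,0,0.034]],[1,[0.25,3.83,0],[0,0,0]],[1,[0.25,3.83,0],[0,0,0]],[1,[0.25,3.83,0],[0,0,0]]])

```text
clock: 34.27
eef_pos: [0.5138, 0.0311, 0.2068]
tool_rot: [0.992, 0.122, -0.009, -0.037]
ft_force: [0.5, 0.7, 0.2]
grip_width: 0.0851
```

play_rows(moves=[[1,[0.25,3.83,0],[0,0,0]],[1,[0.25,3.83,0],[0,0,0]],[1,[0.25,3.83,0],[0,0,0]],[1,[0.25,3.83,0],[0,0,0]],[1,[0.25,3.83,0],[0,0,0]],[1,[0.25,3.83,0],[0,0,0]],[1,[0.25,3.83,0],[0,0,0]],[1,[0.25,3.83,0],[0,0,0]],[1,[0.25,3.83,0],[0,0,0]],[1,[0.25,3.83,0],[0,0,0]],[1,[0,0,2.5],[0,0,0]],[1,[0,0,2.5],[0,0,0]]])

```text
clock: 35.27
eef_pos: [0.6301, -0.3333, 0.127]
tool_rot: [0.992, 0.119, -0.007, -0.035]
ft_force: [-0.2, 0.1, -0.6]
grip_width: 0.0855
```

play_rows(moves=[[1,[0,0,1.0],[0,0,0]],[1,[0,0,0],[0,0,0]],[1,[0,0,0],[0,0,0]],[1,[0,0,0],[0,0,0]]])

```text
clock: 35.6
eef_pos: [0.6281, -0.328, 0.1198]
tool_rot: [0.992, 0.121, -0.008, -0.036]
ft_force: [0.7, 0.3, 1.1]
grip_width: 0.0854
```

Run:
```python
from h import *
im,d,K,W=cam("top"); P=cloud(d,K,W)
hsv=cv2.cvtColor(im,cv2.COLOR_RGB2HSV).astype(int)
m=(hsv[...,0]>4)&(hsv[...,0]<18)&(hsv[...,1]>150)&(P[...,1]>0)&(P[...,2]>.1)&(P[...,0]<.75)
k,l,s,c=cv2.connectedComponentsWithStats(m.astype(np.uint8))
for i in range(1,k):
    if s[i,4]>20: print(s[i,4],np.median(P[l==i],0))
plan(.5422,-.2668,.072,RY)
```

```text
60 [0.630566   0.07986253 0.12190588]
59 [0.55318121 0.06842272 0.12175565]
56 [0.47326003 0.05721113 0.12262328]
64 [0.45000939 0.22059302 0.12138838]
t35.65 at [ 0.6284 -0.3282  0.1205] psi 14.0 tilt 0.073 | TURN 0.125 SHIFT(after) [-7.83 -7.12  4.85] | f [1.1 0.2 0.3] w 0.0854
```

```bash
cat >> h.py <<'E'
def rotfix(psi):
    ps=np.radians(psi); Rt=np.array([[np.cos(ps),np.sin(ps),0],[np.sin(ps),-np.cos(ps),0],[0,0,-1]])
    print("rotvec",R.from_matrix(R.from_quat(bot.get_obs()["tool_rot"]).as_matrix().T@Rt).as_rotvec().round(4))
E
python3 -c "
from h import *
rotfix(RY);print(bot.get_obs()['joint_pos'])"
```

```text
rotvec [-0.0725  0.0114  0.1248]
[-0.50226914  0.77578066  0.57953979  1.42916262  0.04899099  2.39442509]
```

play_rows(moves=[[1,[0,0,-3],[0,0,0]],[1,[0,0,-3],[0,0,0]],[1,[0,0,0],[0,0,0]],[1,[0,0,0],[0,0,0]]])

```text
clock: 35.98
eef_pos: [0.6311, -0.3334, 0.1833]
tool_rot: [0.992, 0.121, -0.005, -0.034]
ft_force: [-0.2, -0.4, 0.3]
grip_width: 0.0856
```

play_rows(moves=[[1,[0,0,0],[-0.0365,0.0055,0.0625]],[1,[0,0,0],[-0.0365,0.0055,0.0625]],[1,[0,0,0],[0,0,0]],[1,[0,0,0],[0,0,0]]])

```text
clock: 36.32
eef_pos: [0.6287, -0.3316, 0.1782]
tool_rot: [0.998, 0.06, -0.002, -0.001]
ft_force: [-0.3, 0.9, 0.8]
grip_width: 0.0856
```

```bash
python3 -c "
from h import *
rotfix(RY)
plan(.5422,-.2668,.12,RY)"
```

```text
rotvec [-0.0025  0.0036  0.0016]
t36.32 at [ 0.6287 -0.3316  0.1782] psi 6.9 tilt 0.004 | TURN 0.002 SHIFT(after) [-7.82 -7.45  5.82] | f [-0.3  0.9  0.8] w 0.0856
```

play_rows(moves=[[1,[-2.6,-2.5,0],[-0.0025,0.0036,0]],[1,[-2.6,-2.5,0],[0,0,0]],[1,[-2.6,-2.45,0],[0,0,0]],[1,[0,0,2.9],[0,0,0]],[1,[0,0,0],[0,0,0]],[1,[0,0,0],[0,0,0]],[1,[0,0,0],[0,0,0]]])

```text
clock: 36.9
eef_pos: [0.5437, -0.2685, 0.1494]
tool_rot: [0.998, 0.059, 0.0, 0.0]
ft_force: [0.7, -0.1, 0.3]
grip_width: 0.0855
```

```bash
python3 -c "
from h import *
rotfix(RY)
plan(.5422,-.2668,.072,RY)"
```

```text
rotvec [ 0.001  -0.0009 -0.0009]
t36.90 at [ 0.5437 -0.2685  0.1494] psi 6.8 tilt 0.001 | TURN -0.001 SHIFT(after) [-0.13 -0.18  7.74] | f [ 0.7 -0.1  0.3] w 0.0855
```

play_rows(moves=[[1,[-0.1,-0.18,2.5],[0,0,0]],[1,[0,0,2.6],[0,0,0]],[1,[0,0,2.6],[0,0,0]],[1,[0,0,0],[0,0,0]],[1,[0,0,0],[0,0,0]],[-1,[0,0,0],[0,0,0]],[-1,[0,0,0],[0,0,0]],[-1,[0,0,0],[0,0,0]],[-1,[0,0,0],[0,0,0]],[-1,[0,0,0],[0,0,0]],[-1,[0,0,0],[0,0,0]],[-1,[0,0,0],[0,0,0]]])

```text
clock: 37.9
eef_pos: [0.5422, -0.2664, 0.073]
tool_rot: [0.998, 0.059, 0.001, 0.001]
ft_force: [-0.2, 0.1, 4.9]
grip_width: 0.0212
```

```bash
python3 -c "
from h import *
plan(.5422,-.2668,.072,RY)"
```

```text
t37.90 at [ 0.5422 -0.2664  0.073 ] psi 6.7 tilt 0.003 | TURN -0.001 SHIFT(after) [-0.01  0.04  0.1 ] | f [-0.2  0.1  4.9] w 0.0212
```

play_rows(moves=[[-1,[0,0,-2.5],[0,0,0]],[-1,[0,0,-2.5],[0,0,0]],[-1,[0,0,-2.5],[0,0,0]],[-1,[0,0,-2.5],[0,0,-0.12]],[-1,[0,0,-2.2],[0,0,-0.12]],[-1,[0,0,-2.0],[0,0,-0.12]],[-1,[0,0,0],[0,0,-0.12]],[-1,[0,0,0],[0,0,-0.12]],[-1,[0,0,0],[0,0,-0.12]],[-1,[0,0,0],[0,0,-0.12]],[-1,[0,0,0],[0,0,-0.12]],[-1,[0,0,0],[0,0,-0.12]]])

```text
clock: 38.9
eef_pos: [0.5412, -0.2658, 0.2134]
tool_rot: [0.824, 0.566, -0.0, -0.0]
ft_force: [-0.3, -0.2, -0.7]
grip_width: 0.0207
```

play_rows(moves=[[-1,[0,0,0],[0,0,-0.12]],[-1,[0,0,0],[0,0,-0.12]],[-1,[0,0,0],[0,0,-0.12]],[-1,[0,0,0],[0,0,-0.12]],[-1,[0,0,0],[0,0,-0.035]],[-1,[3.8,1.08,0],[0,0,0]],[-1,[3.8,1.08,0],[0,0,0]],[-1,[3.8,1.08,0],[0,0,0]],[-1,[3.8,1.08,0],[0,0,0]],[-1,[3.8,1.08,0],[0,0,0]],[-1,[3.8,1.08,0],[0,0,0]],[-1,[3.8,1.08,0],[0,0,0]]])

```text
clock: 39.9
eef_pos: [0.5784, 0.0099, 0.2134]
tool_rot: [0.655, 0.755, -0.0, 0.0]
ft_force: [1.6, -0.5, -0.6]
grip_width: 0.0209
```

play_rows(moves=[[-1,[3.8,1.08,0],[0,0,0]],[-1,[3.8,1.08,0],[0,0,0]],[-1,[3.8,1.08,0],[0,0,0]],[-1,[3.8,1.08,0],[0,0,0]],[-1,[3.8,1.08,0],[0,0,0]],[-1,[3.8,1.08,0],[0,0,0]],[-1,[0,0,0],[0,0,0]],[-1,[0,0,2.7],[0,0,0]],[-1,[0,0,2.6],[0,0,0]],[-1,[0,0,0],[0,0,0]],[-1,[0,0,0],[0,0,0]],[-1,[0,0,0],[0,0,0]]])

```text
clock: 40.9
eef_pos: [0.6111, 0.2427, 0.1615]
tool_rot: [0.655, 0.755, 0.0, 0.0]
ft_force: [0.4, 0.2, -0.4]
grip_width: 0.0209
```

Run:
```python
from h import *
plan(.6105,.2479,.155,WY+90)
im,d,K,W=cam("wrist"); save(im[140:260,190:320],"pics/w8.png",5); np.savez("w8.npz",im=im,P=cloud(d,K,W),K=K,W=W)
```

```text
t40.90 at [0.6111 0.2427 0.1615] psi 98.1 tilt 0.001 | TURN 0.000 SHIFT(after) [0.52 0.02 0.65] | f [ 0.4  0.2 -0.4] w 0.0209
```

View pics/w8.png

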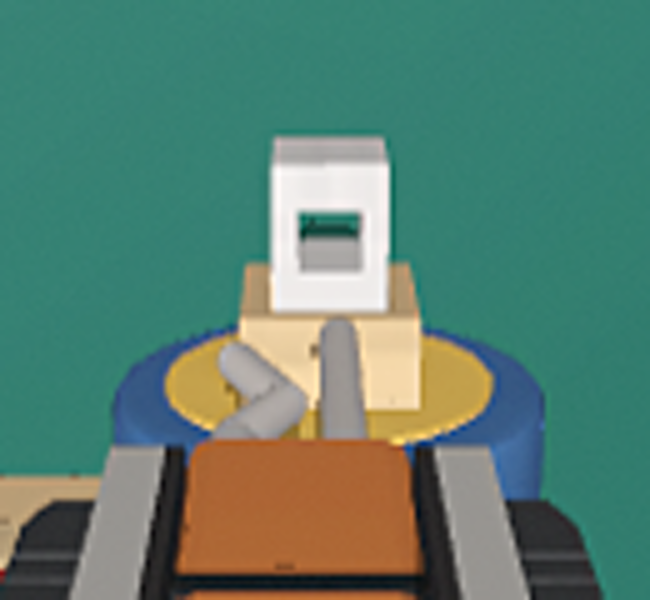

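Hole centre at crop (330,241), leg tip at (339,333).

```bash
python3 th.py w8.npz 330 241 339 333 .0565
```

```text
hole [0.61576339 0.24718337 0.083     ] tip rel [-0.00155205  0.00523279  0.05651448] tip->hole cm [ 0.52618143 -0.07590007  2.2862499 ] f [0.76092386 0.08859932 0.03236951]
```

play_rows(moves=[[-1,[0.52,-0.07,0],[0,0,0]],[-1,[0,0,0.9],[0,0,0]],[-1,[0,0,0.7],[0,0,0]],[-1,[0,0,0.7],[0,0,0]],[-1,[0,0,0.7],[0,0,0]],[-1,[0,0,0.7],[0,0,0]],[-1,[0,0,0.4],[0,0,0]],[-1,[0,0,0],[0,0,0]]])

```text
clock: 41.62
eef_pos: [0.6079, 0.2475, 0.1176]
tool_rot: [0.655, 0.755, -0.002, -0.001]
ft_force: [-1.8, -0.2, -1.5]
grip_width: 0.0209
```

play_rows(moves=[[-1,[0,0,0.4],[0,0,0]],[-1,[0,0,0.4],[0,0,0]],[-1,[0,0,0.4],[0,0,0]],[-1,[0,0,0.4],[0,0,0]],[-1,[0,0,0.4],[0,0,0]],[-1,[0,0,0.4],[0,0,0]],[-1,[0,0,0.4],[0,0,0]],[-1,[0,0,0],[0,0,0]],[-1,[0,0,0],[0,0,0]]])

```text
clock: 42.37
eef_pos: [0.6098, 0.248, 0.0939]
tool_rot: [0.655, 0.755, 0.001, 0.001]
ft_force: [-7.2, -2.0, 10.8]
grip_width: 0.0206
```

play_rows(moves=[[0.3,[0,0,-0.3],[0,0,0]],[0.3,[0,0,0],[0,0,0]],[0.3,[0,0,0],[0,0,0]],[0.3,[0,0,-2.5],[0,0,0]],[0.3,[0,0,-2.5],[0,0,0]],[0.3,[0,0,-2.5],[0,0,0]],[0.3,[0,0,-2.5],[0,0,0]],[0.3,[0,0,-2.5],[0,0,0]],[0.3,[-3.4,-1.3,0],[0,0,0]],[0.3,[-3.4,-1.3,0],[0,0,0]],[0.3,[-3.4,-1.3,0],[0,0,0]],[0.3,[-3.4,-1.3,0],[0,0,0]]])

```text
clock: 43.37
eef_pos: [0.5771, 0.1049, 0.2193]
tool_rot: [0.655, 0.756, 0.0, 0.001]
ft_force: [0.6, -1.1, 0.4]
grip_width: 0.0555
```

play_rows(moves=[[1,[-3.4,-1.3,0],[0,0,0]],[1,[-3.4,-1.3,0],[0,0,0]],[1,[-3.4,-1.3,0],[0,0,0]],[1,[-3.4,-1.3,0],[0,0,0]],[1,[-3.4,-1.3,0],[0,0,0]],[1,[-3.4,-1.3,0],[0,0,0]],[1,[-3.4,-1.3,0],[0,0,0]],[1,[0,0,0],[0,0,0]],[1,[0,0,0],[0,0,0]]])

```text
clock: 44.12
eef_pos: [0.5204, -0.1446, 0.2195]
tool_rot: [0.657, 0.754, -0.0, 0.001]
ft_force: [0.9, -0.5, -0.0]
grip_width: 0.085
```

Run:
```python
from h import *
plan(.459,-.108,.1,98)
im,d,K,W=cam("wrist"); np.savez("w9.npz",im=im,P=cloud(d,K,W),K=K,W=W); save(im,"pics/w9.png",1.2)
z=cam("scene"); z2=cam("top")
cv2.imwrite("pics/both.png",np.hstack([cv2.resize(z2[0][110:290,100:310],(420,360),interpolation=cv2.INTER_CUBIC),cv2.resize(z[0][80:230,220:395],(380,360),interpolation=cv2.INTER_CUBIC)])[:,:,::-1])
for n,(i,P) in dict(w=(im,cloud(d,K,W)),s=(z[0],cloud(*z[1:])),t=(z2[0],cloud(*z2[1:]))).items():
    hsv=cv2.cvtColor(i,cv2.COLOR_RGB2HSV).astype(int)
    for nm,m in dict(clip=(hsv[...,0]>4)&(hsv[...,0]<18)&(hsv[...,1]>150)&(P[...,1]>0)&(P[...,2]>.11)&(P[...,2]<.15)&(P[...,0]<.75),
       blk=(P[...,2]>.034)&(P[...,2]<.046)&(P[...,1]<-.03)&(P[...,1]>-.2)&(P[...,0]<.68)&(P[...,0]>.38)).items():
        k,l,s,c=cv2.connectedComponentsWithStats(m.astype(np.uint8))
        for j in range(1,k):
            if s[j,4]>(25 if nm=="clip" else 100):
                q=P[l==j]; r=cv2.minAreaRect((q[:,:2]*1000).astype(np.float32))
                print(n,nm,c[j].round(),s[j,4],np.median(q,0).round(4),np.round(r[0],1),np.round(r[1],1),round(r[2],1),i[l==j].mean(0).round())
```

```text
t44.12 at [ 0.5204 -0.1446  0.2195] psi 97.9 tilt 0.001 | TURN -0.002 SHIFT(after) [ 4.48 -5.57 11.95] | f [ 0.9 -0.5 -0. ] w 0.0850
w blk [170. 137.] 1625 [ 0.4418 -0.1307  0.0405] [ 441.  -131.9] [50.2 30.1] 67.0 [250. 245. 201.]
w blk [338. 139.] 1629 [ 0.6031 -0.1094  0.0406] [ 604.1 -110.5] [50.  30.3] 74.7 [253. 249. 146.]
s clip [307. 108.] 55 [0.4535 0.2199 0.1213] [452.5 222.1] [21.1 16.3] 8.8 [179. 100.  33.]
s clip [358. 138.] 69 [0.6115 0.2425 0.1206] [609.9 245.7] [22.7 16.2] 0.9 [174.  97.  33.]
s clip [264. 142.] 64 [0.4779 0.0544 0.1202] [476.9  56.5] [22.4 14. ] 10.9 [178. 101.  35.]
s clip [289. 158.] 65 [0.5572 0.0662 0.1211] [555.8  67.4] [24.1 15.3] 9.1 [180. 102.  35.]
s clip [316. 175.] 71 [0.6353 0.0784 0.1209] [633.6  79.9] [24.4 14.9] 3.5 [182. 105.  35.]
s blk [194. 192.] 223 [ 0.4427 -0.1319  0.0403] [ 441.2 -131.5] [49.6 32.6] 65.3 [228. 208. 138.]
s blk [243. 230.] 262 [ 0.6058 -0.1104  0.0404] [ 604.1 -109.9] [50.1 32.6] 75.8 [237. 220.  43.]
t clip [200. 154.] 55 [0.6305 0.08   0.1223] [631.6  80.7] [20.1 11.7] 12.1 [212. 123.  67.]
t clip [123. 165.] 72 [0.6068 0.2438 0.1215] [607.4 244.6] [19.4 14. ] 6.9 [188. 108.  59.]
t clip [205. 190.] 56 [0.5531 0.0686 0.1221] [553.6  68.9] [22.4 11.6] 12.2 [210. 122.  68.]
t clip [210. 228.] 57 [0.4732 0.0573 0.1226] [474.3  57.2] [18.9 12.7] 0.7 [216. 126.  70.]
t clip [131. 239.] 63 [0.45   0.2211 0.122 ] [450.  222.3] [17.8 14.2] 8.9 [197. 115.  63.]
t blk [286. 172.] 282 [ 0.6025 -0.1122  0.04  ] [ 602.4 -111.3] [50.  30.1] 73.9 [235. 209.  90.]
t blk [295. 243.] 273 [ 0.4409 -0.1297  0.0404] [ 440.1 -130.7] [46.3 29.8] 66.9 [228. 198. 141.]
```

View pics/both.png

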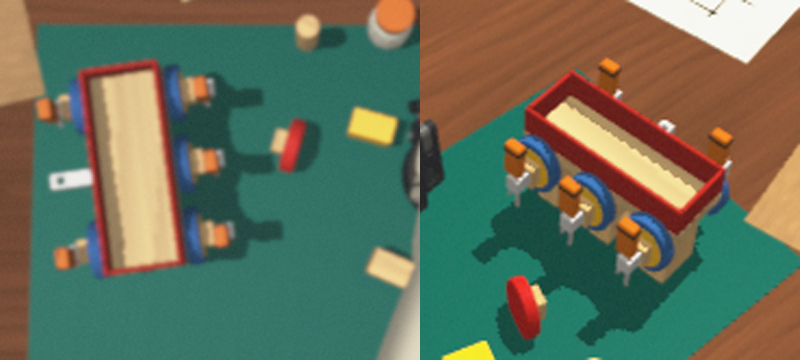

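The view confirms five clips down on wheeled axles with legs showing below, and the left-middle end still bare. The top and scene depths put all heads at about 0.122 m. The plain block has been knocked to (0.441, −0.1315). Next the blocks.

```bash
python3 -c "
from h import *
plan(.441,-.1315,.01,67)"
```

```text
t44.27 at [ 0.5209 -0.1417  0.2195] psi 98.2 tilt 0.001 | TURN 0.544 SHIFT(after) [-2.18 -7.76 20.95] | f [1.  0.4 0.4] w 0.0853
```

play_rows(moves=[[1,[0,0,0],[0,0,0.12]],[1,[0,0,0],[0,0,0.12]],[1,[0,0,0],[0,0,0.12]],[1,[0,0,0],[0,0,0.12]],[1,[0,0,0],[0,0,0.064]],[1,[-0.7,-2.6,3.0],[0,0,0]],[1,[-0.7,-2.6,3.0],[0,0,0]],[1,[-0.7,-2.56,3.0],[0,0,0]],[1,[0,0,3.0],[0,0,0]],[1,[0,0,0],[0,0,0]],[1,[0,0,0],[0,0,0]],[1,[0,0,0],[0,0,0]]])

```text
clock: 45.27
eef_pos: [0.4434, -0.1313, 0.1014]
tool_rot: [0.834, 0.552, 0.001, 0.002]
ft_force: [0.0, 0.1, -0.3]
grip_width: 0.0854
```

Run:
```python
from h import *
plan(.441,-.1315,.01,67)
im,d,K,W=cam("wrist");P=cloud(d,K,W)
m=(P[...,2]>.034)&(P[...,2]<.046)&(P[...,1]<-.03)&(P[...,1]>-.2)&(P[...,0]<.54)&(P[...,0]>.38)
k,l,s,c=cv2.connectedComponentsWithStats(m.astype(np.uint8))
for j in range(1,k):
  if s[j,4]>100: q=P[l==j]; print(s[j,4],cv2.minAreaRect((q[:,:2]*1000).astype(np.float32)))
```

```text
t45.27 at [ 0.4434 -0.1313  0.1014] psi 67.1 tilt 0.004 | TURN 0.001 SHIFT(after) [-0.11 -0.22  9.14] | f [ 0.   0.1 -0.3] w 0.0854
3354 ((440.8750305175781, -131.42787170410156), (49.79538345336914, 30.063875198364258), 66.76227569580078)
```

play_rows(moves=[[1,[-0.1,-0.22,2.8],[0,0,0.005]],[1,[0,0,2.8],[0,0,0]],[1,[0,0,2.5],[0,0,0]],[1,[0,0,1.0],[0,0,0]],[1,[0,0,0],[0,0,0]],[-1,[0,0,0],[0,0,0]],[-1,[0,0,0],[0,0,0]],[-1,[0,0,0],[0,0,0]],[-1,[0,0,0],[0,0,0]],[-1,[0,0,0],[0,0,0]],[-1,[0,0,0],[0,0,0]]])

```text
clock: 46.23
eef_pos: [0.4398, -0.132, 0.01]
tool_rot: [0.835, 0.55, 0.001, 0.001]
ft_force: [0.1, -0.9, 7.5]
grip_width: 0.0291
```

```bash
python3 -c "
from h import *
plan(*(wg(.05,0)+[.001,-.001]),.19,98.1)
plan(*(wg(-.05,0)+[.001,-.001]),.19,98.1)"
```

```text
t46.23 at [ 0.4398 -0.132   0.01  ] psi 66.7 tilt 0.003 | TURN -0.549 SHIFT(after) [ 26.63  19.77 -18.  ] | f [ 0.1 -0.9  7.5] w 0.0291
t46.23 at [ 0.4398 -0.132   0.01  ] psi 66.7 tilt 0.003 | TURN -0.549 SHIFT(after) [ 26.63   9.77 -18.  ] | f [ 0.1 -0.9  7.5] w 0.0291
```

play_rows(moves=[[-1,[0,0,-3],[0,0,0]],[-1,[0,0,-3],[0,0,-0.11]],[-1,[0,0,-3],[0,0,-0.11]],[-1,[0,0,-3],[0,0,-0.11]],[-1,[0,0,-3],[0,0,-0.11]],[-1,[0,0,-3],[0,0,-0.109]],[-1,[3.33,1.22,0],[0,0,0]],[-1,[3.33,1.22,0],[0,0,0]],[-1,[3.33,1.22,0],[0,0,0]],[-1,[3.33,1.22,0],[0,0,0]],[-1,[3.33,1.22,0],[0,0,0]],[-1,[3.33,1.22,0],[0,0,0]]])

```text
clock: 47.23
eef_pos: [0.4826, 0.0782, 0.1888]
tool_rot: [0.655, 0.755, -0.0, 0.0]
ft_force: [0.4, 0.1, -0.2]
grip_width: 0.0289
```

play_rows(moves=[[-1,[3.33,1.22,0],[0,0,0]],[-1,[3.33,1.22,0],[0,0,0]],[-1,[0,0,0],[0,0,0]],[-1,[0,0,0],[0,0,0]],[-1,[0,0,0],[0,0,0]]])

```text
clock: 47.65
eef_pos: [0.4969, 0.1458, 0.1883]
tool_rot: [0.655, 0.756, -0.001, 0.0]
ft_force: [-0.2, 0.3, -0.1]
grip_width: 0.0294
```

Run:
```python
from h import *
plan(*(wg(-.05,0)+[.001,-.001]),.109,98.1)
im,d,K,W=cam("wrist"); save(im,"pics/w10.png",1.2)
```

```text
t47.65 at [0.4969 0.1458 0.1883] psi 98.2 tilt 0.002 | TURN 0.001 SHIFT(after) [-0.06  0.2   7.93] | f [-0.2  0.3 -0.1] w 0.0294
```

View pics/w10.png

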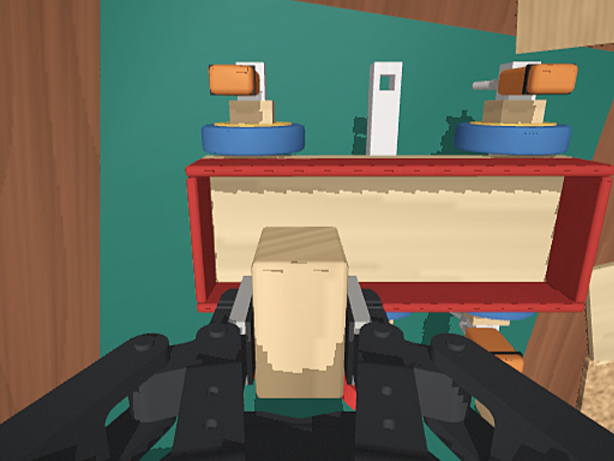

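Block is held square over the left end of the bed, clear of the walls. Lowering it.

play_rows(moves=[[-1,[-0.06,0.2,2.0],[0,0,0]],[-1,[0,0,2.0],[0,0,0]],[-1,[0,0,2.0],[0,0,0]],[-1,[0,0,1.2],[0,0,0]],[-1,[0,0,0.6],[0,0,0]],[-1,[0,0,0.2],[0,0,0]],[-1,[0,0,0],[0,0,0]],[-1,[0,0,0],[0,0,0]]])

```text
clock: 48.37
eef_pos: [0.5002, 0.1453, 0.1095]
tool_rot: [0.656, 0.755, 0.001, 0.001]
ft_force: [0.0, -0.3, -0.4]
grip_width: 0.0286
```

play_rows(moves=[[-1,[0,0,0.2],[0,0,0]],[-1,[0,0,0],[0,0,0]],[-0.1,[0,0,0],[0,0,0]],[-0.1,[0,0,0],[0,0,0]],[-0.1,[0,0,0],[0,0,0]],[-0.1,[0,0,-1],[0,0,0]],[-0.1,[0,0,-2.5],[0,0,0]],[-0.1,[0,0,-2.5],[0,0,0]],[-0.1,[0,0,-2.5],[0,0,0]],[-0.1,[0,0,0],[0,0,0]],[-0.1,[0,0,0],[0,0,0]]])

```text
clock: 49.28
eef_pos: [0.5009, 0.1462, 0.194]
tool_rot: [0.655, 0.755, 0.002, 0.002]
ft_force: [-0.4, 0.4, -0.9]
grip_width: 0.0384
```

```bash
python3 -c "
from h import *
plan(.604,-.1103,.1,74.7)
plan(.604,-.1103,.1,98.1)"
```

```text
t49.28 at [0.5009 0.1462 0.194 ] psi 98.1 tilt 0.005 | TURN 0.409 SHIFT(after) [-22.02  16.71   9.4 ] | f [-0.4  0.4 -0.9] w 0.0384
t49.28 at [0.5009 0.1462 0.194 ] psi 98.1 tilt 0.005 | TURN 0.001 SHIFT(after) [-26.84   6.59   9.4 ] | f [-0.4  0.4 -0.9] w 0.0384
```

play_rows(moves=[[0,[0,0,0],[0,0,0.105]],[0,[0,0,0],[0,0,0.105]],[0,[0,0,0],[0,0,0.105]],[0,[0,0,0],[0,0,0.094]],[0,[-3.14,2.39,0],[0,0,0]],[1,[-3.14,2.39,0],[0,0,0]],[1,[-3.14,2.39,0],[0,0,0]],[1,[-3.14,2.39,0],[0,0,0]],[1,[-3.14,2.39,0],[0,0,0]],[1,[-3.14,2.39,0],[0,0,0]],[1,[-3.14,2.39,0],[0,0,0]]])

```text
clock: 50.2
eef_pos: [0.6024, -0.1122, 0.1904]
tool_rot: [0.795, 0.607, -0.001, -0.001]
ft_force: [0.4, 1.0, 0.3]
grip_width: 0.085
```

play_rows(moves=[[1,[0,0,3],[0,0,0]],[1,[0,0,3],[0,0,0]],[1,[0,0,3],[0,0,0]],[1,[0,0,0],[0,0,0]],[1,[0,0,0],[0,0,0]],[1,[0,0,0],[0,0,0]]])

```text
clock: 50.7
eef_pos: [0.6033, -0.1104, 0.1026]
tool_rot: [0.795, 0.607, 0.0, 0.001]
ft_force: [-0.1, -0.1, 1.2]
grip_width: 0.0852
```

Run:
```python
from h import *
im,d,K,W=cam("wrist");P=cloud(d,K,W)
m=(P[...,2]>.034)&(P[...,2]<.046)&(P[...,1]<-.05)&(P[...,1]>-.2)&(P[...,0]<.68)&(P[...,0]>.5)
k,l,s,c=cv2.connectedComponentsWithStats(m.astype(np.uint8))
for j in range(1,k):
  if s[j,4]>100: q=P[l==j]; r=cv2.minAreaRect((q[:,:2]*1000).astype(np.float32)); print(s[j,4],r); plan(r[0][0]/1000,r[0][1]/1000,.01,74.7); rotfix(74.7)
```

```text
3355 ((604.0552368164062, -110.2169418334961), (49.96097183227539, 30.08287239074707), 74.50837707519531)
t50.75 at [ 0.6042 -0.1105  0.1037] psi 74.7 tilt 0.003 | TURN 0.000 SHIFT(after) [ 0.03 -0.02  9.37] | f [-0.3 -0.9  0.2] w 0.0852
rotvec [0.0033 0.0003 0.0003]
```

play_rows(moves=[[1,[0,0,2.8],[0,0,0]],[1,[0,0,2.8],[0,0,0]],[1,[0,0,2.5],[0,0,0]],[1,[0,0,1.1],[0,0,0]],[1,[0,0,0],[0,0,0]],[-1,[0,0,0],[0,0,0]],[-1,[0,0,0],[0,0,0]],[-1,[0,0,0],[0,0,0]],[-1,[0,0,0],[0,0,0]],[-1,[0,0,0],[0,0,0]],[-1,[0,0,0],[0,0,0]]])

```text
clock: 51.67
eef_pos: [0.6042, -0.1109, 0.0114]
tool_rot: [0.795, 0.607, 0.001, 0.002]
ft_force: [0.4, 0.3, 6.7]
grip_width: 0.0291
```

```bash
python3 -c "
from h import *
plan(*(wg(.05,0)+[.001,-.001]),.19,98.1)"
```

```text
t51.67 at [ 0.6042 -0.1109  0.0114] psi 74.7 tilt 0.004 | TURN -0.409 SHIFT(after) [ 26.86   3.19 -17.86] | f [0.4 0.3 6.7] w 0.0291
```

play_rows(moves=[[-1,[0,0,-3],[0,0,0]],[-1,[0,0,-3],[0,0,0]],[-1,[0,0,-3],[0,0,-0.105]],[-1,[0,0,-3],[0,0,-0.105]],[-1,[0,0,-3],[0,0,-0.105]],[-1,[0,0,-3],[0,0,-0.094]],[-1,[3.36,0.4,0],[0,0,0]],[-1,[3.36,0.4,0],[0,0,0]],[-1,[3.36,0.4,0],[0,0,0]],[-1,[3.36,0.4,0],[0,0,0]],[-1,[3.36,0.4,0],[0,0,0]],[-1,[3.36,0.4,0],[0,0,0]]])

```text
clock: 52.67
eef_pos: [0.5975, 0.0939, 0.1894]
tool_rot: [0.655, 0.755, -0.0, 0.0]
ft_force: [1.3, -0.3, -1.2]
grip_width: 0.029
```

play_rows(moves=[[-1,[3.36,0.4,0],[0,0,0]],[-1,[3.36,0.4,0],[0,0,0]],[-1,[0,0,0],[0,0,0]],[-1,[0,0,0],[0,0,0]],[-1,[0,0,0],[0,0,0]]])

```text
clock: 53.08
eef_pos: [0.5962, 0.16, 0.1891]
tool_rot: [0.655, 0.756, -0.001, 0.0]
ft_force: [0.2, 0.0, -1.0]
grip_width: 0.0294
```

Run:
```python
from h import *
plan(*(wg(.05,0)+[.001,-.001]),.1110,98.1)
im,d,K,W=cam("wrist"); save(im[150:],"pics/w11.png",1.2)
```

```text
t53.08 at [0.5962 0.16   0.1891] psi 98.2 tilt 0.002 | TURN 0.001 SHIFT(after) [-0.07  0.17  7.81] | f [ 0.2  0.  -1. ] w 0.0294
```

View pics/w11.png

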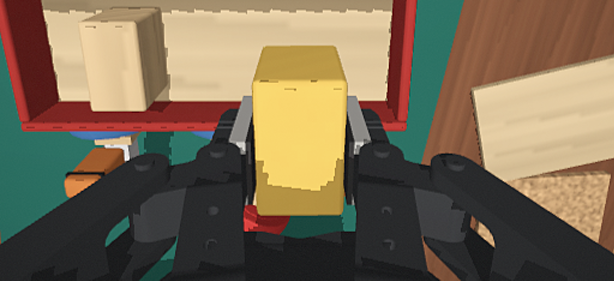

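The plain block stands upright at the left of the bed, and the yellow one is held square over the right half.

play_rows(moves=[[-1,[-0.06,0.17,2.0],[0,0,0]],[-1,[0,0,2.0],[0,0,0]],[-1,[0,0,2.0],[0,0,0]],[-1,[0,0,1.2],[0,0,0]],[-1,[0,0,0.6],[0,0,0]],[-1,[0,0,0.1],[0,0,0]],[-1,[0,0,0],[0,0,0]],[-1,[0,0,0],[0,0,0]]])

```text
clock: 53.8
eef_pos: [0.5992, 0.1593, 0.1117]
tool_rot: [0.656, 0.755, 0.001, 0.001]
ft_force: [-0.5, -0.1, -0.4]
grip_width: 0.0293
```

play_rows(moves=[[-1,[0,0,0.3],[0,0,0]],[-1,[0,0,0],[0,0,0]],[-0.1,[0,0,0],[0,0,0]],[-0.1,[0,0,0],[0,0,0]],[-0.1,[0,0,0],[0,0,0]],[-0.1,[0,0,-1],[0,0,0]],[-0.1,[0,0,-2.5],[0,0,0]],[-0.1,[0,0,-2.5],[0,0,0]],[-0.1,[0,0,-2.5],[0,0,0]],[-0.1,[0,0,-2.5],[0,0,0]],[-0.1,[-3.5,0,0],[0,0,0]],[-0.1,[-3.5,0,0],[0,0,0]]])

```text
clock: 54.8
eef_pos: [0.6096, 0.092, 0.2212]
tool_rot: [0.653, 0.757, 0.002, 0.002]
ft_force: [0.4, 0.2, -0.9]
grip_width: 0.0382
```

play_rows(moves=[[-0.1,[-3.5,0,0],[0,0,0]],[-0.1,[-3.5,0,0],[0,0,0]],[-0.1,[-3.5,0,0],[0,0,0]],[-0.1,[-3.5,0,0],[0,0,0]],[-0.1,[0,0,0],[0,0,0]],[-0.1,[0,0,0],[0,0,0]],[-0.1,[0,0,0],[0,0,0]]])

```text
clock: 55.38
eef_pos: [0.6279, -0.048, 0.2182]
tool_rot: [0.655, 0.755, 0.0, 0.0]
ft_force: [0.2, 0.4, -1.0]
grip_width: 0.0386
```

Run:
```python
from h import *
print(bot.get_obs()["clock"],bot.get_obs()["eef_pos"])
z=cam("scene"); z2=cam("top")
cv2.imwrite("pics/fin.png",np.hstack([cv2.resize(z2[0][110:290,100:310],(420,360),interpolation=cv2.INTER_CUBIC),cv2.resize(z[0][80:230,220:395],(380,360),interpolation=cv2.INTER_CUBIC)])[:,:,::-1])
for n,(i,P) in dict(s=(z[0],cloud(*z[1:])),t=(z2[0],cloud(*z2[1:]))).items():
    hsv=cv2.cvtColor(i,cv2.COLOR_RGB2HSV).astype(int)
    for nm,m in dict(clip=(hsv[...,0]>4)&(hsv[...,0]<18)&(hsv[...,1]>150)&(P[...,1]>0)&(P[...,2]>.11)&(P[...,2]<.15)&(P[...,0]<.75),
       blk=(P[...,2]>.131)&(P[...,2]<.145)&(hsv[...,0]>12)&(P[...,1]<.2)&(P[...,1]>.1)&(P[...,0]<.68)&(P[...,0]>.38)).items():
        k,l,s,c=cv2.connectedComponentsWithStats(m.astype(np.uint8))
        for j in range(1,k):
            if s[j,4]>25:
                q=P[l==j]; r=cv2.minAreaRect((q[:,:2]*1000).astype(np.float32))
                print(n,nm,s[j,4],np.median(q,0).round(4),np.round(r[0],1),np.round(r[1],1),round(r[2],1))
```

```text
55.3833 [ 0.62793162 -0.04795083  0.21815296]
s clip 54 [0.4526 0.2204 0.1213] [451.7 222.8] [22.6 14.9] 4.7
s clip 70 [0.6114 0.2427 0.1207] [610.4 245. ] [22.4 14.5] 6.7
s clip 69 [0.6353 0.0782 0.1217] [634.5  79.7] [23.7 14.8] 5.3
s blk 161 [0.505  0.1485 0.1375] [501.2 145.7] [30.3 53.9] 10.1
s blk 228 [0.6014 0.1578 0.1372] [599.3 160.6] [31.5 54. ] 7.8
t clip 55 [0.632  0.0799 0.122 ] [631.9  80.9] [21.6 11.3] 10.5
t clip 70 [0.6078 0.2438 0.1209] [607.7 245. ] [19.4 14.9] 4.0
t clip 59 [0.5531 0.0684 0.1217] [553.6  69. ] [22.2 11.5] 13.9
t clip 63 [0.45   0.2207 0.1223] [450.  221.8] [16.9 14.6] 1.6
t blk 347 [0.5978 0.1592 0.1366] [597.9 159. ] [29.8 50.6] 8.6
t blk 352 [0.4996 0.145  0.1369] [499.3 145.1] [29.9 50.2] 8.1
```

View pics/fin.png

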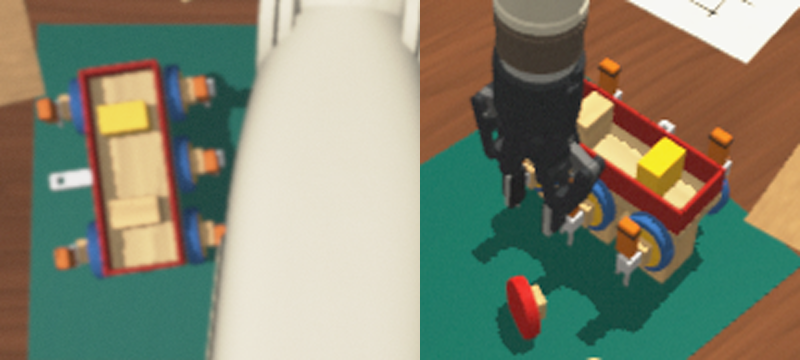

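The bed holds both blocks upright with tops at 0.137 m (0.097 floor + 0.040). The clips in view are home, and the arm is touching nothing.

```bash
python3 -c "
from h import *
print(bot.job_done())"
```

```text
the job is handed in; nothing more can be done
None
```

I fitted a spring clip to each of the five wheels, left the bare axle end empty, then stood both blocks in the wagon's bed. I handed the job in just after 55 s; the hand-in gave no verdict.

- **Clips:** each one came to rest at its home height when I pushed it down. With all five in, the camera put their heads at 0.120–0.123 m (0.1225 m expected), with legs showing below the axles. In the last look the arm hid the near front clip from both cameras, so I relied on the earlier check for that one.
- **Blocks:** both tops measured 0.137 m, which matches standing flat on the bed's floor. The plain block had been knocked a few centimetres aside during the run, so I found it again before picking it up.
- **Untouched items:** I kept clear of the dowel, glue jar, slat and red wheel, but did not measure their positions at the end.
- **Slip on the way:** after the fourth clip, the last joint hit its range limit on a turn. The empty gripper tilted about 4° and ended up 11 cm off. I saw no contact force, so I corrected it and carried on.

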